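Press the seals home in a batch of collars

TASK

Seat the seals of all the steel collars in the press jig: first clear the small plastic carton off the jig onto the square mat, slide every collar flat down over a mandrel of its own, swing the clamp yoke over centre onto them and let it press for about three seconds. Then swing the yoke all the way back open, take the collars off and lay them all flat in the white tray, leaving the carton on the mat and the bottles and the wrench alone.

Things in the scene. Friction and masses are not known exactly. Their poses are not given: they have to be found in the camera images.
- jig: Press jig, fixed to the bench: aluminium plate 250 x 190 mm, 16 mm thick. Origin on the bench, directly under the middle mandrel; the plate reaches from x = -105 to +145 mm, y = -95 to +95 mm. Three mandrels in a row along y, 58 mm apart, and a hinge tower at +x that carries the clamp yoke
- mandrel0 (a point): Foot of the right-hand (jig -y) mandrel, on the plate's top face (16 mm above the bench). The mandrel is an upright steel pin of 18 mm diameter, 20 mm tall with a tapered top; z up, x and y as the jig's
- mandrel1 (a point): Foot of the middle mandrel, on the plate's top face (16 mm above the bench). The mandrel is an upright steel pin of 18 mm diameter, 20 mm tall with a tapered top; z up, x and y as the jig's
- mandrel2 (a point): Foot of the left-hand (jig +y) mandrel, on the plate's top face (16 mm above the bench). The mandrel is an upright steel pin of 18 mm diameter, 20 mm tall with a tapered top; z up, x and y as the jig's
- clamp_hinge (a point): Middle of the clamp's hinge axis, 66 mm above the bench and 100 mm along jig +x from the middle mandrel; the axis runs along the jig's y (this point's y)
- clamp (a joint): Angle of the clamp yoke, rad. 0: closed, level along jig -x, its rubber pads on the tops of seated collars (-0.05 with none there). It grows as the yoke swings up and back to jig +x; open stop at 1.95, leaning back past upright. A spring snaps it over centre: above 1.25 it drives itself open, below 0.9 closed, and holds it at either end with 4 to 8 N at the grip bar
- clamp_grip (a point): Middle of the clamp's grey round grip bar, 12 mm diameter, along the jig's y, 87 mm free between the two cheeks of the yoke, 170 mm from the hinge axis. The pressing crossbar (22 mm wide, three pads) lies 100 mm from the axis. Closed, the bar is 66 mm above the bench; open, about 224 mm. Moves with the yoke, its x axis pointing from the bar to the hinge
- liner: White paper bench liner 150 x 250 mm, 2 mm thick, fixed flat on the bench, on which the collars stand at the start; origin at the centre of its underside, long side along its y
- tray: White shallow tray for finished collars, fixed, 160 x 260 mm outside, 15 mm high, walls and floor 4 mm; origin at the centre of its underside, long side along its y
- tray_in (a point): Centre of the tray's inner floor (4 mm above the bench), axes as the tray's
- mat: Thin square fabric mat 130 x 130 mm, 3 mm thick, fixed flat on the bench; origin at the centre of its underside
- carton: Small closed white plastic carton of spare ferrules, 46 (x) x 60 (y) x 66 (z) mm, 0.12 kg; origin at its centre. At the start it stands on the front (-x) part of the jig's plate in the way of the clamp yoke
- collar0: Steel collar (a thick ring): outside diameter 44 mm, bore 22 mm, height 28 mm, about 0.15 kg; origin at its centre, z along the bore. The collars are all alike and either face may be up; two or three are present (None: absent). Its centre is 14 mm above what it lies flat on
- collar1: Steel collar (a thick ring): outside diameter 44 mm, bore 22 mm, height 28 mm, about 0.15 kg; origin at its centre, z along the bore. The collars are all alike and either face may be up; two or three are present (None: absent). Its centre is 14 mm above what it lies flat on
- collar2: Steel collar (a thick ring): outside diameter 44 mm, bore 22 mm, height 28 mm, about 0.15 kg; origin at its centre, z along the bore. The collars are all alike and either face may be up; two or three are present (None: absent). Its centre is 14 mm above what it lies flat on
- bottle: Bystander: capped glass bottle, 64 mm diameter, 120 mm tall, origin at the centre of its underside
- big_bottle: Bystander: capped glass bottle, 86 mm diameter, 190 mm tall, origin at the centre of its underside
- wrench: Bystander: wrench lying on the bench beyond the jig

How it is judged:
On the way, in this order (a step that is already met when the one before it is completed fails the run):
1. the carton is off the jig on the mat and every collar is down on a mandrel, the clamp open (horizontal distance between carton and mat below 0.05 m and height (world z) of carton below 0.06 m and linear speed of carton below 0.02 m/s and ((horizontal distance between collar0 and mandrel0 below 0.004 m and z of collar0 in the frame of mandrel0 below 0.018 m) or (horizontal distance between collar0 and mandrel1 below 0.004 m and z of collar0 in the frame of mandrel1 below 0.018 m) or (horizontal distance between collar0 and mandrel2 below 0.004 m and z of collar0 in the frame of mandrel2 below 0.018 m)) and ((horizontal distance between collar1 and mandrel0 below 0.004 m and z of collar1 in the frame of mandrel0 below 0.018 m) or (horizontal distance between collar1 and mandrel1 below 0.004 m and z of collar1 in the frame of mandrel1 below 0.018 m) or (horizontal distance between collar1 and mandrel2 below 0.004 m and z of collar1 in the frame of mandrel2 below 0.018 m)) and ((horizontal distance between collar2 and mandrel0 below 0.004 m and z of collar2 in the frame of mandrel0 below 0.018 m) or (horizontal distance between collar2 and mandrel1 below 0.004 m and z of collar2 in the frame of mandrel1 below 0.018 m) or (horizontal distance between collar2 and mandrel2 below 0.004 m and z of collar2 in the frame of mandrel2 below 0.018 m)) and value of joint clamp above 1.2 rad), for 0.2 s.
2. the clamp is closed over centre on the seated collars and stays so for 2.5 s (value of joint clamp below 0.03 rad and ((horizontal distance between collar0 and mandrel0 below 0.004 m and z of collar0 in the frame of mandrel0 below 0.018 m) or (horizontal distance between collar0 and mandrel1 below 0.004 m and z of collar0 in the frame of mandrel1 below 0.018 m) or (horizontal distance between collar0 and mandrel2 below 0.004 m and z of collar0 in the frame of mandrel2 below 0.018 m)) and ((horizontal distance between collar1 and mandrel0 below 0.004 m and z of collar1 in the frame of mandrel0 below 0.018 m) or (horizontal distance between collar1 and mandrel1 below 0.004 m and z of collar1 in the frame of mandrel1 below 0.018 m) or (horizontal distance between collar1 and mandrel2 below 0.004 m and z of collar1 in the frame of mandrel2 below 0.018 m)) and ((horizontal distance between collar2 and mandrel0 below 0.004 m and z of collar2 in the frame of mandrel0 below 0.018 m) or (horizontal distance between collar2 and mandrel1 below 0.004 m and z of collar2 in the frame of mandrel1 below 0.018 m) or (horizontal distance between collar2 and mandrel2 below 0.004 m and z of collar2 in the frame of mandrel2 below 0.018 m))), for 2.5 s.
3. the clamp is swung fully back open, the collars still on the mandrels (value of joint clamp above 1.75 rad and ((horizontal distance between collar0 and mandrel0 below 0.004 m and z of collar0 in the frame of mandrel0 below 0.018 m) or (horizontal distance between collar0 and mandrel1 below 0.004 m and z of collar0 in the frame of mandrel1 below 0.018 m) or (horizontal distance between collar0 and mandrel2 below 0.004 m and z of collar0 in the frame of mandrel2 below 0.018 m)) and ((horizontal distance between collar1 and mandrel0 below 0.004 m and z of collar1 in the frame of mandrel0 below 0.018 m) or (horizontal distance between collar1 and mandrel1 below 0.004 m and z of collar1 in the frame of mandrel1 below 0.018 m) or (horizontal distance between collar1 and mandrel2 below 0.004 m and z of collar1 in the frame of mandrel2 below 0.018 m)) and ((horizontal distance between collar2 and mandrel0 below 0.004 m and z of collar2 in the frame of mandrel0 below 0.018 m) or (horizontal distance between collar2 and mandrel1 below 0.004 m and z of collar2 in the frame of mandrel1 below 0.018 m) or (horizontal distance between collar2 and mandrel2 below 0.004 m and z of collar2 in the frame of mandrel2 below 0.018 m))), for 0.2 s.
At the end, for the whole second after the job is handed in: The clamp stands open (above 1.75 rad); every collar lies flat inside the tray (centre 8 to 18 mm above its floor, within 62 mm of its middle in x and 112 mm in y) and the carton's centre is within 50 mm of the mat's centre and below 60 mm, all at rest (value of joint clamp above 1.75 rad and x of collar0 in the frame of tray_in between -0.062 and 0.062 m and y of collar0 in the frame of tray_in between -0.112 and 0.112 m and z of collar0 in the frame of tray_in between 0.008 and 0.018 m and linear speed of each of collar0, collar1, collar2, carton below 0.02 m/s and x of collar1 in the frame of tray_in between -0.062 and 0.062 m and y of collar1 in the frame of tray_in between -0.112 and 0.112 m and z of collar1 in the frame of tray_in between 0.008 and 0.018 m and x of collar2 in the frame of tray_in between -0.062 and 0.062 m and y of collar2 in the frame of tray_in between -0.112 and 0.112 m and z of collar2 in the frame of tray_in between 0.008 and 0.018 m and horizontal distance between carton and mat below 0.05 m and height (world z) of carton below 0.06 m); the robot touches nothing.
It fails at once if the bottle is knocked (moved over 40 mm) (distance of bottle from where it was at the start of the episode above 0.04 m).
It fails at once if the big bottle is knocked (moved over 40 mm) (distance of big_bottle from where it was at the start of the episode above 0.04 m).
It fails at once if the wrench is knocked (moved over 40 mm) (distance of wrench from where it was at the start of the episode above 0.04 m).
Of collar0, collar1, collar2 only 2 to 3 are there at a start; the rules pass over those that are not, and their reading is None.
At some moment in a run one of collar0, collar1, collar2, carton may be knocked a few centimetres aside while the robot is not near it.
Once in a run the grip may slacken for a moment while it holds something.
It also fails if it takes over 200 s, if anything falls off the work surface, if the arm or the gripper's body presses on something with over 40 N, if the wrist force passes 120 N, or if a joint passes its speed limit or range.

ROBOT

A 7-joint arm with a two-finger parallel gripper is mounted at the origin on the work surface. World frame = base frame: x ahead of the robot, y to its left, z up, the work surface at z = 0. Lengths are in m, angles in rad, forces in N, time in s.
With the tool pointing down it reaches from about 0.425 to 0.925 m from the base axis. Payload 6.8 kg.
Tool frame: the origin (TCP) lies at the very end of the fingers, on their centre line; the grasp point (between the pads) lies 19 mm behind it; y points along the fingers, z is the direction in which the jaws open and shut, and the axes are right-handed (so a half turn about y gives the same grasp; the last joint's range is limited). The gripper opens to 85 mm and grips with 20 to 120 N. Pads are 22 mm wide; open, the fingers measure 114 mm over their backs; the gripper's body (76 mm by 85 mm) begins 54 mm behind the grasp point. The pads swing forward as they close: fully open they stand 13 mm farther back than shut.
Start: joints at [1.048, 0.477, 0.022, 1.555, -0.011, 1.109, -0.083], TCP at [0.272, -0.618, 0.195] pointing down, gripper open.
Joint ranges: [-2.96, 2.96], [-0.34, 2.1], [-1.41, 1.46], [0.24, 2.44], [-1.37, 4.51], [0.17, 1.92], [-2.96, 2.96]. Speed limits (rad/s): [2.39, 2.39, 3.14, 3.14, 3.14, 3.14, 3.14].

INTERFACE

Orientations are given as a rotation vector (axis times angle).
In Python, from bench import r gives the robot as it stands.
- The arm moves only by the tool drive_tool, never from a script. Its argument "series" is a list of rows, each a list of 7 numbers: the shift along the tool's x, y, z in mm, then the turn, a rotation vector about the tool's x, y, z in degrees, then the finger opening in mm, from 0 to 85.4. In form: [[tx, ty, tz, wx, wy, wz, grip], ...]. A call has 1 to 5 rows; each row is the pose to reach, as a shift and turn from the pose measured when the call began, along the tool's axes at that moment; what a row does not reach only later rows make up. A row lasts 1/10 s, in which the tool goes at most 50 mm and 8.59 degrees, less where a joint would pass 70% of its speed; a pose out of reach is approached as far as the arm can. A call with a gripper value outside its range is refused whole. The fingers move at their own pace and stop on an object; "squeeze" is the grip in N (left out, the last holds). Time passes only in rows, so rows that repeat a pose let the fingers close. It gives the time, the measured TCP pose, the force and the opening at its end, in the units of the state.
- r.get_obs(): the state, without advancing time (a new reading comes with each control period).
- r.grab_frame(name): name is "scene" or "top" or "wrist"; returns a dict with "frame" (384x512x3 uint8, blue, green, red), "intrinsics" (3x3 intrinsics, pixels), "rvec" (rotation vector, rad) and "tvec" (3), from world to camera coordinates, as OpenCV has them. Camera axes: x right, y down, z forward; pixel columns grow to the right and rows downward; lengths in m; the calibration is good to about 2 mm. A picture is of the moment at which its call begins. There is no depth.
- r.hand_in(): hands the job in, once; it reports no verdict.
The state is a dict: "clock": time; "joints": joint angles; "qvel": joint speeds; "tau": joint torques, N m; "tcp_pos": TCP position; "orientation": TCP orientation; "contact_force": force on the tool from outside, world axes, zero at the start; "moment": the same for the moment, N m; "grip_width": finger opening in m.
Only numpy, scipy, OpenCV 4.12 (cv2) and the standard library are available. Lean on these libraries where they do the work, as an engineer would, in place of code of your own. Each camera call takes 0.05 s, during which the arm holds its last target.

## Working session

There is one attempt and no reset: what is moved stays moved. The work goes in short steps, Python scripts to look and compute and a tool call to move; the robot and the scene stay as the last step left them, time stands still between calls to the robot, and variables do not carry over. Pictures are saved under pics/ and viewed, and the job is handed in when it is done.

Besides the shell and the picture viewer there is one more tool, called as name(argument=value, ...) on one line, values as JSON. drive_tool: Moves the arm, as the interface text tells. Its arguments: {"type":"object","properties":{"series":{"type":"array","items":{"type":"array","items":{"type":"number"}}},"squeeze":{"type":"number"}},"required":["series"]}

```bash
ls; mkdir -p pics; python3 - <<'E'
from bench import r
import cv2,numpy as np
o=r.get_obs(); print({k:np.round(v,3) for k,v in o.items()})
for n in ("scene","top","wrist"):
    f=r.grab_frame(n); cv2.imwrite(f"pics/a_{n}.png",f["frame"]); print(n,np.round(f["intrinsics"],1).tolist(),np.round(f["rvec"],3),np.round(f["tvec"],3))
    R=cv2.Rodrigues(np.array(f["rvec"]))[0]; print(-R.T@np.array(f["tvec"]).ravel())
E
```

```text
pics
{'clock': np.float64(0.0), 'joints': array([ 1.048,  0.478,  0.022,  1.556, -0.011,  1.109, -0.083]), 'qvel': array([ 0.003,  0.001,  0.   ,  0.   , -0.001, -0.   ,  0.001]), 'tau': array([-0.0000e+00, -5.9644e+01,  1.6080e+00, -2.8120e+01,  1.2000e-02,
        9.0000e-03,  0.0000e+00]), 'tcp_pos': array([ 0.272, -0.617,  0.194]), 'orientation': array([-0.42 ,  1.995, -1.991]), 'contact_force': array([-0.271, -0.27 , -0.308]), 'moment': array([ 0.026,  0.044, -0.023]), 'grip_width': np.float64(0.085)}
scene [[358.3, 0.0, 255.8], [0.0, 358.3, 193.0], [0.0, 0.0, 1.0]] [ 2.082  1.241 -0.483] [-0.26  -0.349  1.589]
[ 1.30810117 -0.44281945  0.89769463]
top [[397.7, 0.0, 256.2], [0.0, 397.7, 186.8], [0.0, 0.0, 1.0]] [ 2.137 -2.108  0.227] [-0.067  0.602  1.021]
[ 0.38805935 -0.04540982  1.12114966]
wrist [[322.4, 0.0, 252.3], [0.0, 322.4, 192.2], [0.0, 0.0, 1.0]] [-2.437  1.591  0.216] [-0.674 -0.035  0.378]
[ 0.33200632 -0.59104449  0.37307792]
```

View pics/a_scene.png

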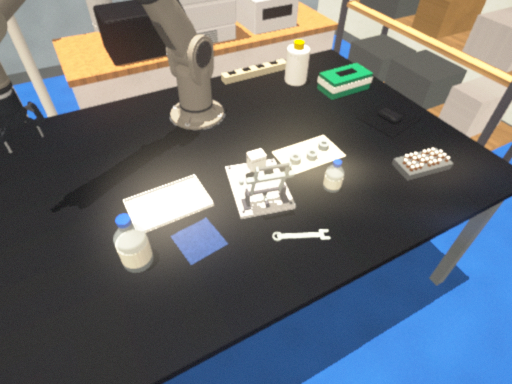

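View pics/a_top.png

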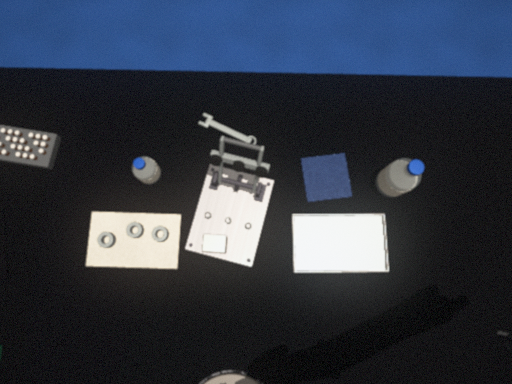

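View pics/a_wrist.png

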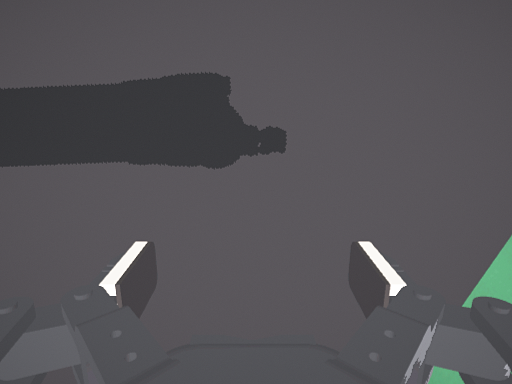

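The top view shows three collars on the liner at about (107,240), (135,230) and (160,234). The mandrels are at (208,215), (228,220) and (248,226), and the carton is at (214,243). The clamp is open, the mat is at (327,177) and the tray is at (340,243).

```bash
cat > h.py <<'E'
from bench import r
import cv2,numpy as np
from scipy.spatial.transform import Rotation as Ro
def cam(n,save=None,zoom=None):
    f=r.grab_frame(n); f["R"]=cv2.Rodrigues(np.array(f["rvec"]))[0]; f["t"]=np.array(f["tvec"]).ravel(); f["K"]=np.array(f["intrinsics"])
    if save: 
        im=f["frame"]
        if zoom: 
            x,y,w,h=zoom; im=im[y:y+h,x:x+w]; k=min(800//w,600//h); im=cv2.resize(im,None,fx=k,fy=k,interpolation=cv2.INTER_CUBIC); 
        cv2.imwrite(f"pics/{save}.png",im)
    return f
def ray(f,u,v,z):
    d=f["R"].T@np.linalg.inv(f["K"])@np.array([u,v,1.]); c=-f["R"].T@f["t"]
    return c+d*(z-c[2])/d[2]
def proj(f,p):
    q=f["K"]@(f["R"]@np.asarray(p)+f["t"]); return q[:2]/q[2]
def tool():
    o=r.get_obs(); return np.array(o["tcp_pos"]),Ro.from_rotvec(o["orientation"]).as_matrix(),o
def delta(p,yaw_jaw=None,openw=None):
    """shift(mm, tool axes) and turn (deg) to reach TCP p pointing straight down w/ jaw axis (tool z) at world yaw (rad)"""
    p0,R0,o=tool()
    sh=R0.T@(np.asarray(p)-p0)*1000
    y=np.array([0,0,-1.])
    if yaw_jaw is None: z=R0[:,2]*[1,1,0]; z/=np.linalg.norm(z)
    else:
        z=np.array([np.cos(yaw_jaw),np.sin(yaw_jaw),0]); 
        if z@R0[:,2]<0: z=-z
    Rt=np.c_[np.cross(y,z),y,z]
    w=Ro.from_matrix(R0.T@Rt).as_rotvec(degrees=True)
    print("tcp",np.round(p0,4),"shift",np.round(sh,1),"turn",np.round(w,2),"t",round(float(o["clock"]),2))
E
python3 - <<'E'
from h import *
f=cam("top","top_z",(60,100,200,150)); cam("top","top_z2",(190,120,230,172))
for n,u,v,z in [("c0",107,240,.03),("c1",135,230,.03),("c2",160,234,.03),("m0?",208,215,.036),("m1",228,220,.036),("m2",248,226,.036),("carton",214,243,.082),("mat",327,177,.003),("tray",340,243,.01),("bot",147,170,.0),("big",395,180,0)]:
    print(n,np.round(ray(f,u,v,z),4))
E
```

```text
c0 [0.4554 0.3431 0.03  ]
c1 [0.4835 0.2695 0.03  ]
c2 [0.4735 0.201  0.03  ]
m0? [0.5267 0.0717 0.036 ]
m1 [0.5137 0.0166 0.036 ]
m2 [ 0.4981 -0.0383  0.036 ]
carton [0.4482 0.0486 0.082 ]
mat [ 0.6463 -0.2641  0.003 ]
tray [ 0.457  -0.2947  0.01  ]
bot [0.6594 0.2563 0.    ]
big [ 0.6412 -0.4624  0.    ]
```

View pics/top_z.png

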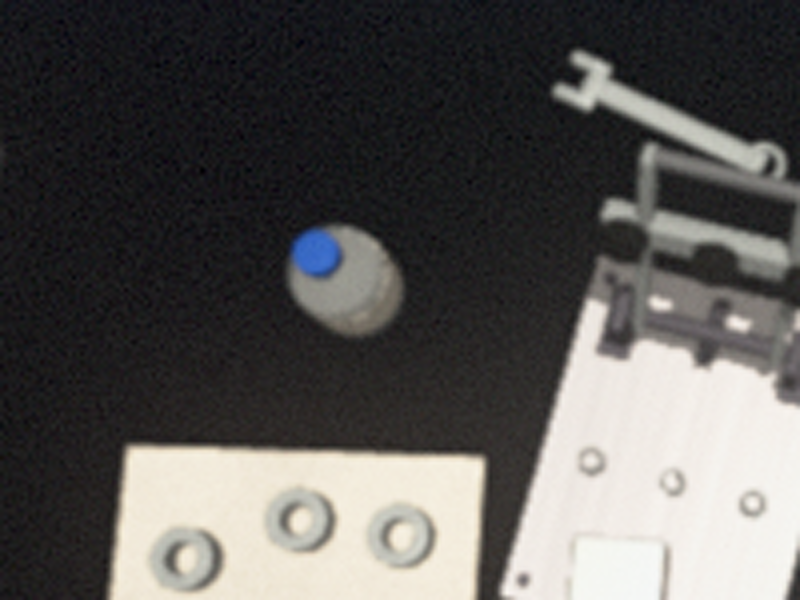

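View pics/top_z2.png

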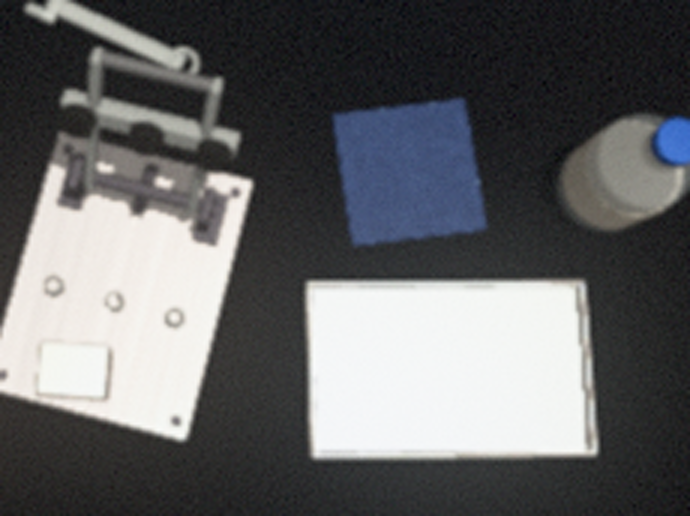

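```bash
python3 - <<'E'
from h import *
p,R,o=tool(); print(np.round(R,3), np.degrees(np.arctan2(R[1,2],R[0,2])))
f=cam("top"); g=cv2.cvtColor(f["frame"],cv2.COLOR_BGR2GRAY); hsv=cv2.cvtColor(f["frame"],cv2.COLOR_BGR2HSV)
# mat, tray
m=cv2.inRange(hsv,(95,60,50),(125,255,255)); m[:100]=0
for nm,mm,z in [("mat",m,.003),("bright",cv2.inRange(g,170,255),.015)]:
    for c in cv2.findContours(mm,cv2.RETR_EXTERNAL,cv2.CHAIN_APPROX_NONE)[0]:
        if cv2.contourArea(c)>300:
            W=np.array([ray(f,*q,z)[:2] for q in c[:,0].astype(float)],np.float32)
            print(nm,cv2.minAreaRect(c)[0],cv2.minAreaRect(W))
delta([.448,.049,.25],np.radians(-3))
# carton edge
print(g[225:265:2,195:240:2])
E
```

```text
[[-0.915 -0.     0.403]
 [-0.403  0.001 -0.915]
 [ 0.    -1.    -0.001]] -66.23716480392767
mat (326.1769104003906, 176.91539001464844) ((0.6471649408340454, -0.2610032856464386), (0.1356360763311386, 0.1365179568529129), 8.011395454406738)
bright (340.0, 243.0) ((0.4578467905521393, -0.2921995520591736), (0.15925763547420502, 0.2612507939338684), 0.8301123380661011)
bright (133.05738830566406, 239.69227600097656) ((0.45911094546318054, 0.27591222524642944), (0.24821315705776215, 0.14872784912586212), 88.92811584472656)
bright (229.15664672851562, 214.64956665039062) ((0.5334328413009644, 0.013039737939834595), (0.19018493592739105, 0.2495347559452057), 76.1690673828125)
tcp [ 0.272  -0.6176  0.1946] shift [-429.7  -55.1 -539.1] turn [ 3.000e-02 -6.323e+01 -2.000e-02] t 0.3
[[237 237 235 231 233 235 237 236 234 238 237 237 236 239 242 242 238 236
  241 240 242 243 240]
 [235 236 232 231 233 236 237 236 236 238 238 238 239 240 242 240 238 239
  240 241 243 243 241]
 [235 239 233 233 234 235 236 235 238 238 240 237 239 240 242 241 238 240
  241 241 243 242 242]
 [237 237 233 233 235 23
[... 925 characters left out ...]
243 241 243 242 243]
 [190 228 236 225 194 202 205 212 219 229 235 237 240 241 241 169 238 244
  242 242 244 241 244]
 [ 61  87 131 169 202 230 227 228 226 225 221 224 216 205 204 204 240 244
  242 241 244 243 244]
 [ 49  51  50  56  70  94 136 178 220 236 241 243 239 240 240 241 242 243
  241 244 243 243 243]
 [ 52  50  49  51  50  49  55  54  75 102 161 189 230 238 242 242 242 242
  242 243 243 243 243]
 [ 55  49  55  50  48  50  49  51  53  53  51  56  81 110 168 197 236 241
  245 245 244 245 243]
 [ 46  46  48  52  46  54  49  53  48  52  53  51  51  47  50  58  87 135
  177 221 239 244 244]
 [ 49  50  46  46  51  51  50  49  51  50  45  48  49  48  51  50  49  50
   49  71  93 144 184]]
```

drive_tool(series=[[-30,-11,-38,0,-8,0,85],[-60,-22,-76,0,-16,0,85],[-90,-33,-114,0,-24,0,85],[-120,-44,-152,0,-32,0,85],[-150,-55,-190,0,-40,0,85]], squeeze=40)

```text
clock: 0.8
tcp_pos: [0.3329, -0.3814, 0.2502]
orientation: [-0.96, 1.534, -1.534]
contact_force: [0.8, -0.2, -0.4]
grip_width: 0.0849
```

```bash
python3 - <<'E'
from h import *
delta([.448,.049,.25],np.radians(-3))
E
```

```text
tcp [ 0.3329 -0.3814  0.2502] shift [-4.374e+02  2.000e-01 -8.450e+01] turn [ 1.000e-02 -2.291e+01  0.000e+00] t 0.8
```

drive_tool(series=[[-49,0,-9,0,-8,0,85],[-98,0,-18,0,-16,0,85],[-147,0,-28,0,-23,0,85],[-196,0,-38,0,-23,0,85],[-245,0,-47,0,-23,0,85]])

```text
clock: 1.3
tcp_pos: [0.3973, -0.1399, 0.2505]
orientation: [-1.185, 1.246, -1.247]
contact_force: [1.0, 0.3, -0.2]
grip_width: 0.0848
```

```bash
python3 - <<'E'
from h import *
delta([.448,.049,.25],np.radians(-3))
E
```

```text
tcp [ 0.3973 -0.1399  0.2505] shift [-191.3    0.4   41. ] turn [-0.03  0.08  0.04] t 1.3
```

drive_tool(series=[[-48,0,10,0,0,0,85],[-96,0,20,0,0,0,85],[-143,0,31,0,0,0,85],[-191,0,41,0,0,0,85],[-191,0,41,0,0,0,85]])

```text
clock: 1.8
tcp_pos: [0.4489, 0.0559, 0.2512]
orientation: [-1.186, 1.238, -1.239]
contact_force: [-0.5, 0.2, -1.2]
grip_width: 0.0851
```

```bash
python3 - <<'E'
from h import *
delta([.448,.049,.06],np.radians(-3))
f=cam("wrist","w1"); print(-f["R"].T@f["t"], f["R"])
for n,p in dict(m0=(.5267,.0717,.036),m1=(.5137,.0166,.036),m2=(.4981,-.0383,.036)).items(): print(n,proj(f,p))
E
```

```text
tcp [0.4489 0.0559 0.2512] shift [  7.5 191.2  -1.1] turn [-0.15  0.66 -0.16] t 1.8
[0.45003866 0.12171015 0.43045764] [[ 0.99913416 -0.041535    0.00240226]
 [-0.04071693 -0.96432746  0.26156202]
 [-0.00854741 -0.26143336 -0.96518368]]
m0 [316.05860307 144.56381155]
m1 [305.32613541 188.70208922]
m2 [293.34438983 229.74129311]
```

View pics/w1.png

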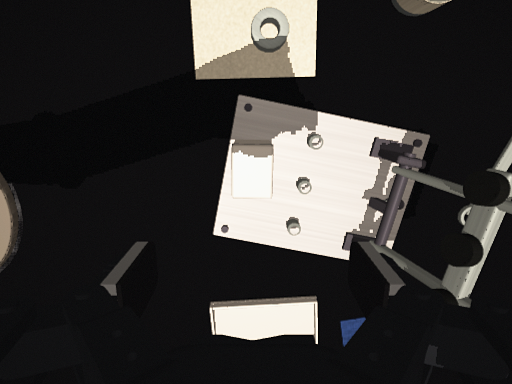

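The wrist view shows the carton top at about x 232–273, y 145–198. The mandrel tops are at (315,141), (304,185) and (293,227), 2–3 px from my prediction.

```bash
python3 - <<'E'
from h import *
f=cam("wrist","w1z",(190,120,140,140))
for c in [(232,146),(273,145),(273,198),(232,198)]: print(ray(f,*c,.082))
for c in [(315,140.5),(304,185),(293,227)]: print(ray(f,*c,.036))
E
```

```text
[0.42647363 0.07585225 0.082     ]
[0.47058181 0.07493851 0.082     ]
[0.46891906 0.01557693 0.082     ]
[0.42288892 0.01765849 0.082     ]
[0.52437356 0.07234306 0.036     ]
[0.51089    0.01726383 0.036     ]
[ 0.49639764 -0.03860877  0.036     ]
```

View pics/w1z.png

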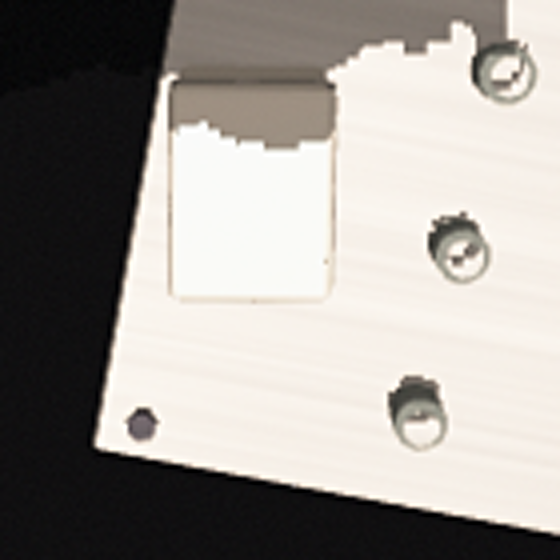

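drive_tool(series=[[8,50,-2,0,0.5,0,85],[10,100,-2,0,0.5,0,85],[10,150,-2,0,0.5,0,85],[10,190,-2,0,0.5,0,85],[10,209,-2,0,0.5,0,85]])

```text
clock: 2.4
tcp_pos: [0.4426, 0.037, 0.038]
orientation: [-1.186, 1.256, -1.252]
contact_force: [0.0, -0.0, 1.0]
grip_width: 0.0853
```

drive_tool(series=[[0,0,0,0,0,0,60],[0,0,0,0,0,0,40],[0,0,0,0,0,0,40],[0,0,0,0,0,0,40],[0,0,0,0,0,0,40]], squeeze=50)

```text
clock: 2.9
tcp_pos: [0.4443, 0.0364, 0.0396]
orientation: [-1.184, 1.253, -1.255]
contact_force: [-0.7, -1.7, 8.3]
grip_width: 0.0447
```

drive_tool(series=[[0,-30,0,0,0,0,40],[0,-60,0,0,0,0,40],[0,-80,0,0,0,0,40],[0,-80,0,0,0,0,40]])

```text
clock: 3.3
tcp_pos: [0.4467, 0.037, 0.1227]
orientation: [-1.179, 1.249, -1.258]
contact_force: [0.4, 0.2, -0.8]
grip_width: 0.0442
```

```bash
python3 - <<'E'
from h import *
delta([.45,-.17,.12],np.radians(8)); delta([.643,-.262,.12],np.radians(8))
f=cam("wrist","w2"); print(tool()[2]["contact_force"],tool()[2]["grip_width"])
E
```

```text
tcp [0.4467 0.037  0.1227] shift [206.4   3.3  15.8] turn [ -0.26 -11.47   0.19] t 3.3
tcp [0.4467 0.037  0.1227] shift [286.6   4.5 214. ] turn [ -0.26 -11.47   0.19] t 3.3
[-0.85162835 -0.95760908 -1.33178307] 0.04386993381539086
```

View pics/w2.png

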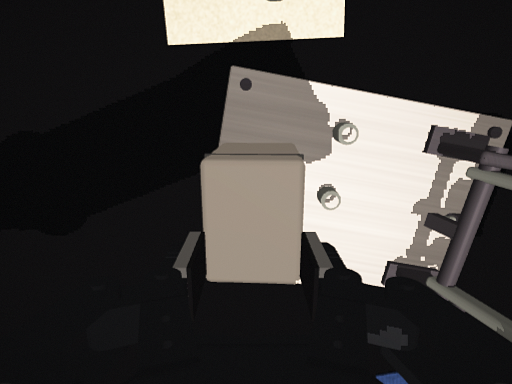

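drive_tool(series=[[45,0,3,0,0,0,40],[90,0,6,0,0,0,40],[135,0,10,0,-4,0,40],[175,2,35,0,-8,0,40],[205,3,70,0,-11,0,40]])

```text
clock: 3.85
tcp_pos: [0.5005, -0.1758, 0.1173]
orientation: [-1.273, 1.112, -1.115]
contact_force: [0.6, 0.4, -1.0]
grip_width: 0.0443
```

drive_tool(series=[[26,0,37,0,0,0,40],[52,0,74,0,0,0,40],[78,0,110,0,0,0,40],[85,0,125,0,0,0,40],[85,0,125,0,0,0,40]])

```text
clock: 4.35
tcp_pos: [0.6365, -0.2442, 0.115]
orientation: [-1.273, 1.114, -1.114]
contact_force: [-0.4, -0.0, -2.2]
grip_width: 0.0438
```

```bash
python3 - <<'E'
from h import *
delta([.643,-.27,.032],np.radians(8))
f=cam("wrist","w3"); print(tool()[2]["contact_force"],tool()[2]["grip_width"])
E
```

```text
tcp [ 0.6365 -0.2442  0.115 ] shift [26.1 83.1  3.4] turn [ 0.2  -0.55  0.18] t 4.35
[-0.413456    0.77678149 -2.08859193] 0.04404934943970339
```

View pics/w3.png

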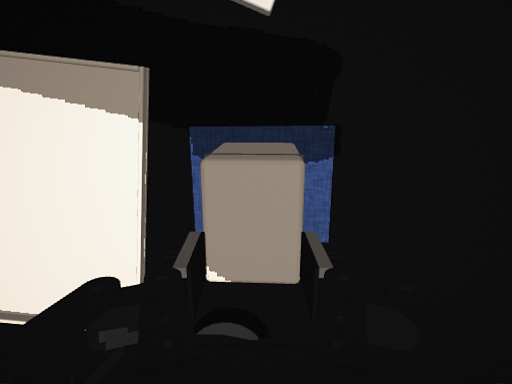

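drive_tool(series=[[20,30,3,0,0,0,40],[20,60,3,0,0,0,40],[20,78,3,0,0,0,40],[20,84,3,0,0,0,40],[20,86,3,0,0,0,40]])

```text
clock: 4.9
tcp_pos: [0.6396, -0.2619, 0.0289]
orientation: [-1.274, 1.114, -1.11]
contact_force: [0.5, 1.1, -0.5]
grip_width: 0.0438
```

drive_tool(series=[[0,0,0,0,0,0,40],[0,0,0,0,0,0,85],[0,0,0,0,0,0,85],[0,0,0,0,0,0,85],[0,-40,0,0,0,0,85]])

```text
clock: 5.4
tcp_pos: [0.6358, -0.2611, 0.0644]
orientation: [-1.279, 1.122, -1.104]
contact_force: [0.1, -1.1, 0.1]
grip_width: 0.0849
```

drive_tool(series=[[0,-45,0,0,0,0,85],[0,-90,-15,0,3,0,85],[-15,-130,-60,0,8,0,85],[-35,-140,-105,0,14,0,85],[-60,-140,-145,0,20,0,85]])

```text
clock: 5.9
tcp_pos: [0.4935, -0.2245, 0.2088]
orientation: [-1.105, 1.377, -1.37]
contact_force: [-0.3, 0.6, -0.6]
grip_width: 0.0851
```

```bash
python3 - <<'E'
from h import *
delta([.46,-.03,.2],np.radians(-14)); delta([.475,.17,.2],np.radians(-14))
f=cam("top","t4",(190,120,230,172))
E
```

```text
tcp [ 0.4935 -0.2245  0.2088] shift [-182.3    8.7  -75.6] turn [0.51 1.23 0.24] t 5.9
tcp [ 0.4935 -0.2245  0.2088] shift [-380.7    8.1 -105.1] turn [0.51 1.23 0.24] t 5.9
```

View pics/t4.png

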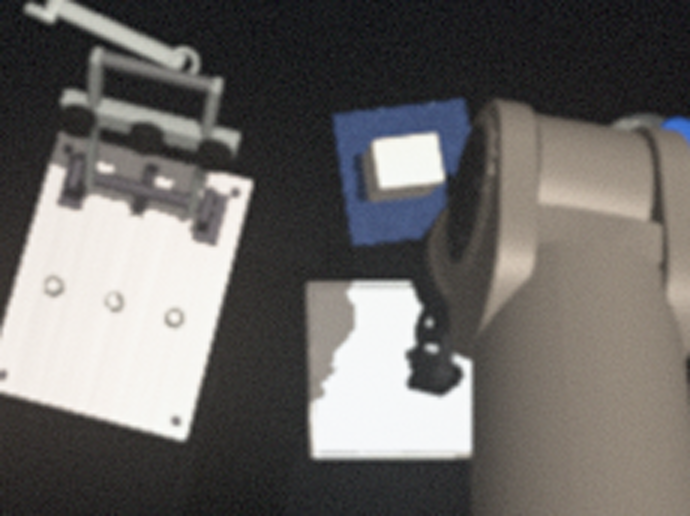

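The carton stands near the middle of the mat. I'll stop before the mandrels to measure them from closer.

drive_tool(series=[[-45,9,-18,0.5,1,0,85],[-90,9,-36,0.5,1,0,85],[-130,9,-50,0.5,1,0,85],[-150,9,-60,0.5,1,0,85],[-150,9,-60,0.5,1,0,85]])

```text
clock: 6.45
tcp_pos: [0.4576, -0.0565, 0.1981]
orientation: [-1.1, 1.389, -1.378]
contact_force: [0.4, -0.6, -0.4]
grip_width: 0.0848
```

```bash
python3 - <<'E'
from h import *
delta([.475,.16,.2],np.radians(-14))
f=cam("wrist","w5"); cv2.imwrite("/tmp/w5.png",f["frame"]); np.savez("/tmp/w5.npz",R=f["R"],t=f["t"],K=f["K"])
for n,p in dict(m0=(.5265,.0725,.036),m1=(.5125,.017,.036),m2=(.498,-.0385,.036)).items(): print(n,proj(f,p))
E
```

```text
tcp [ 0.4576 -0.0565  0.1981] shift [-214.6   -2.6  -33.8] turn [0.69 0.46 0.31] t 6.45
m0 [293.92163357  20.92360955]
m1 [291.36210952  84.09028319]
m2 [288.56891137 141.61525562]
```

View pics/w5.png

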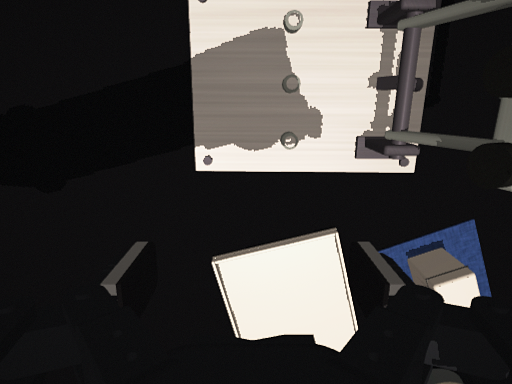

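The mandrel tops at (293,20), (291,83) and (289,140) match my predictions to about 1 px. Next the collars.

drive_tool(series=[[-45,-1,-7,0.5,0.4,0,85],[-90,-2,-14,0.5,0.4,0,85],[-135,-2,-21,0.5,0.4,0,85],[-180,-2,-29,0.5,0.4,0,85],[-190,-2,-30,0.5,0.4,0,85]])

```text
clock: 7.0
tcp_pos: [0.4744, 0.1375, 0.1999]
orientation: [-1.089, 1.386, -1.385]
contact_force: [-0.2, 0.5, -0.4]
grip_width: 0.0849
```

```bash
cat >> h.py <<'E'
def collars(f,z=.030,show=None,rmin=8,ztop=None):
    # bright-grey ring on liner: detect by Hough
    g=cv2.cvtColor(f["frame"],cv2.COLOR_BGR2GRAY); 
    return g
E
python3 - <<'E'
from h import *
delta([.475,.201,.05],np.radians(-14))
f=cam("wrist","w6")
for n,p in dict(c0=(.4554,.3431,.03),c1=(.4835,.2695,.03),c2=(.4735,.201,.03)).items(): print(n,proj(f,p))
E
```

```text
tcp [0.4744 0.1375 0.1999] shift [-62.2 149.7 -14.2] turn [0.15 0.2  0.16] t 7.0
c0 [181.6252959  -39.42668733]
c1 [230.77629175  36.08430611]
c2 [238.32930274 108.01644615]
```

View pics/w6.png

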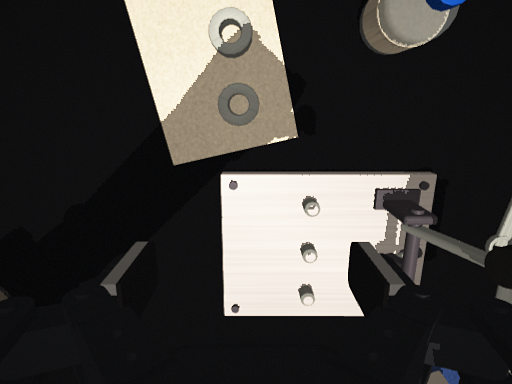

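```bash
python3 - <<'E'
from h import *
f=cam("wrist","w6z",(150,0,170,130))
g=cv2.cvtColor(f["frame"],cv2.COLOR_BGR2GRAY)
for n,(u,v) in dict(c2=(238.5,103.5),c1=(230.5,31)).items(): print(n,ray(f,u,v,.030))
E
```

```text
c2 [0.474971   0.20427442 0.03      ]
c1 [0.48460402 0.27283338 0.03      ]
```

View pics/w6z.png

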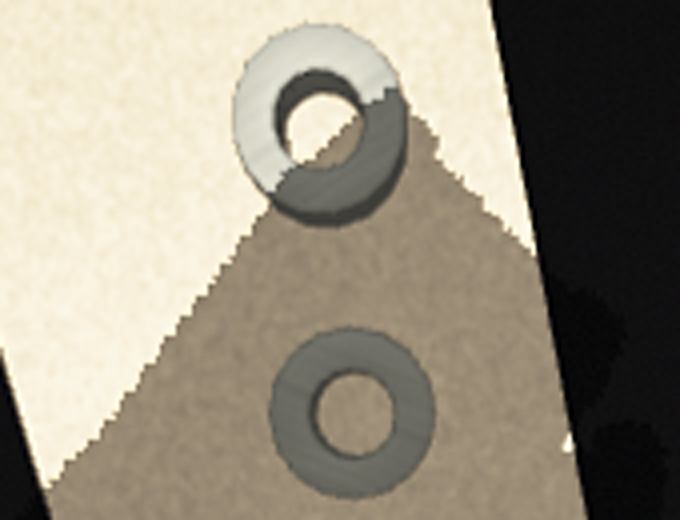

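drive_tool(series=[[-40,40,-8,0,0,0,85],[-65,85,-15,0,0,0,85],[-65,130,-15,0,0,0,85],[-65,160,-15,0,0,0,85],[-65,160,-15,0,0,0,85]])

```text
clock: 7.6
tcp_pos: [0.4724, 0.195, 0.0347]
orientation: [-1.099, 1.392, -1.392]
contact_force: [0.0, -0.7, -0.2]
grip_width: 0.0851
```

```bash
python3 - <<'E'
from h import *
delta([.4748,.2048,.008],np.radians(-14))
f=cam("wrist","w7")
print(proj(f,(.4748,.2048,.03)))
E
```

```text
tcp [0.4724 0.195  0.0347] shift [-10.4  26.6   0.2] turn [ 0.56 -0.11  0.7 ] t 7.6
[253.89126526 201.32188229]
```

View pics/w7.png

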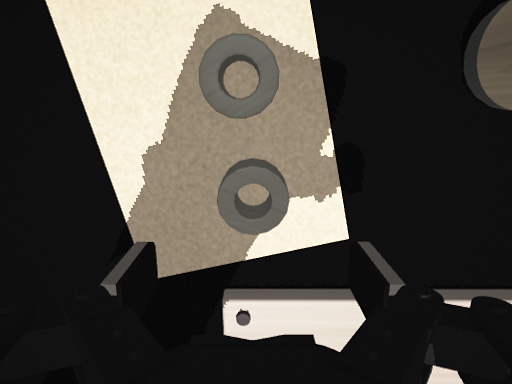

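drive_tool(series=[[-8,8,0,0.4,0,0.5,85],[-10,18,0,0.4,0,0.5,85],[-10,26,0,0.4,0,0.5,85],[-10,26,0,0.4,0,0.5,85]])

```text
clock: 8.05
tcp_pos: [0.4762, 0.2054, 0.0108]
orientation: [-1.083, 1.388, -1.389]
contact_force: [-0.2, -0.5, -0.6]
grip_width: 0.085
```

```bash
python3 - <<'E'
from h import *
delta([.4748,.2048,.008],np.radians(-14))
f=cam("wrist","w8")
E
```

```text
tcp [0.4762 0.2054 0.0108] shift [ 1.   2.8 -1.2] turn [-0.   -0.13  0.08] t 8.05
```

View pics/w8.png

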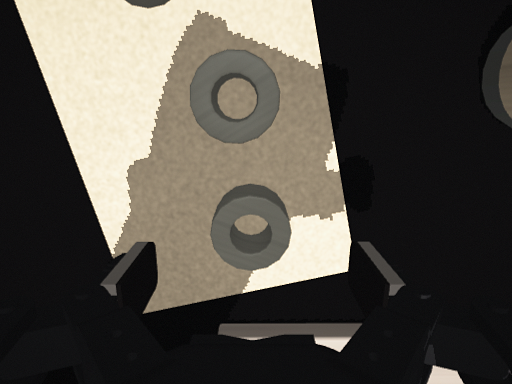

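drive_tool(series=[[0,2,0,0,0,0,60],[0,2,0,0,0,0,40],[0,2,0,0,0,0,38],[0,2,0,0,0,0,38],[0,2,0,0,0,0,38]], squeeze=60)

```text
clock: 8.6
tcp_pos: [0.4765, 0.2057, 0.0093]
orientation: [-1.083, 1.388, -1.389]
contact_force: [0.1, 0.3, 0.0]
grip_width: 0.0381
```

drive_tool(series=[[0,-25,0,0,0,0,38],[0,-50,0,0,0,0,38],[0,-70,0,0,0,0,38],[0,-70,0,0,0,0,38],[0,-70,0,0,0,0,38]])

```text
clock: 9.1
tcp_pos: [0.4766, 0.2056, 0.0794]
orientation: [-1.082, 1.387, -1.39]
contact_force: [-0.7, -0.6, -0.2]
grip_width: 0.0381
```

```bash
python3 - <<'E'
from h import *
delta([.5265,.0725,.08],np.radians(-14.3))
p,R,o=tool()
f=cam("wrist","w9")
# predicted image of top-face centre if collar centred on tool axis, top at various heights above tcp
for h in (.018,.022,.026): print(h,proj(f,p-R[:,1]*h))
E
```

```text
tcp [0.4766 0.2056 0.0794] shift [116.9  -0.5  80.9] turn [-0.07  0.16  0.05] t 9.1
0.018 [254.13623536 231.69698811]
0.022 [254.17576115 234.61593577]
0.026 [254.21713431 237.67131077]
```

View pics/w9.png

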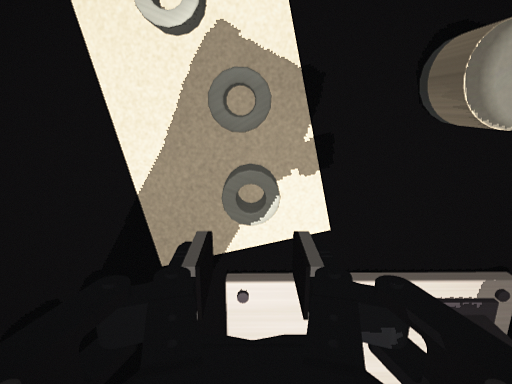

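The fingers closed to 38 mm and missed: the collar is still on the liner, at about (251,192). I'll locate it again.

```bash
python3 - <<'E'
from h import *
p,R,o=tool()
f=cam("wrist","w9z",(150,40,200,150))
for uv in [(250.5,196),(239.5,98)]: print(ray(f,*uv,.03))
ft=cam("top","t9z",(80,200,120,90))
print(proj(f,p))
s=cam("scene","s9",(180,90,180,135))
E
```

```text
[0.47397647 0.20654487 0.03      ]
[0.48377455 0.27538283 0.03      ]
[254.02099258 220.07107236]
```

View pics/w9z.png

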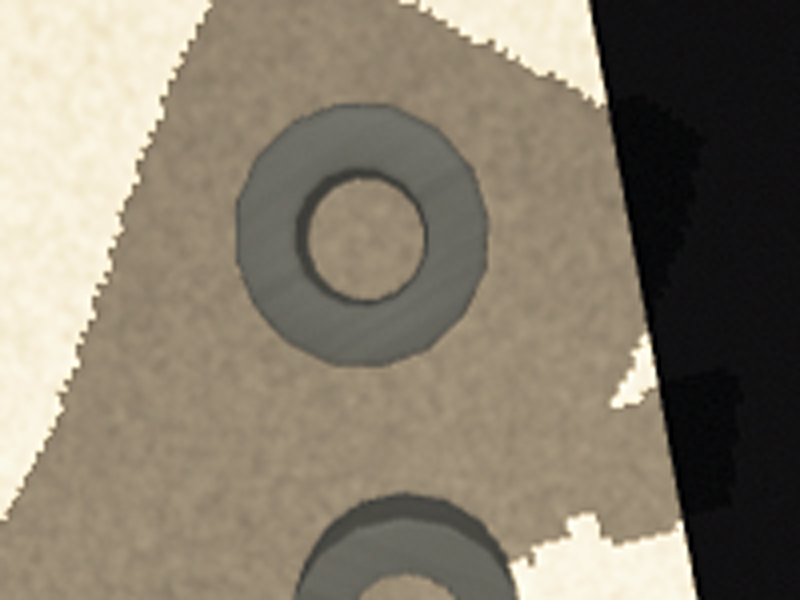

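View pics/s9.png

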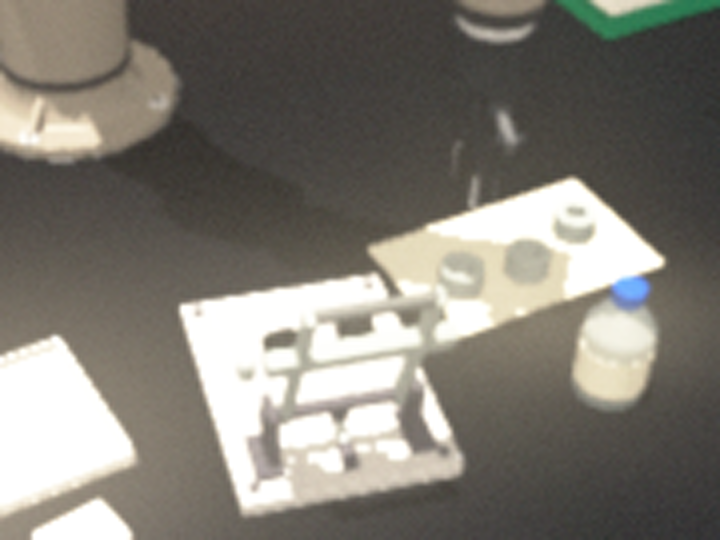

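View pics/t9z.png

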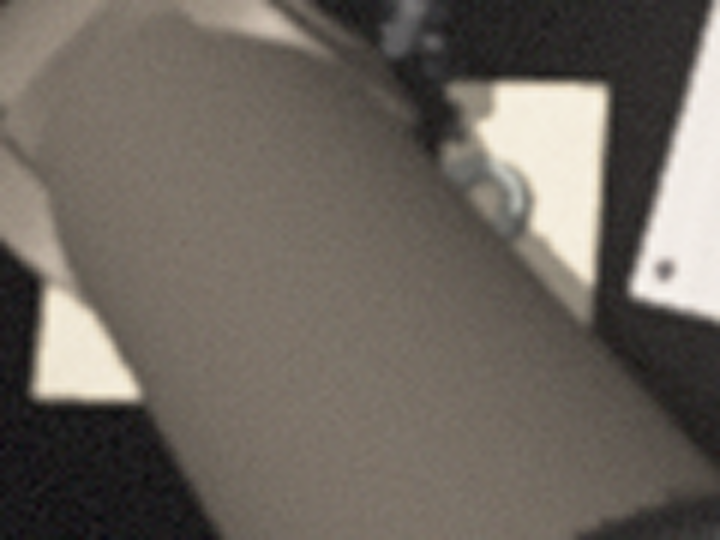

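```bash
python3 - <<'E'
from h import *
p,R,o=tool()
f=cam("wrist","w10",(150,180,220,165))
c=-f["R"].T@f["t"]; print("cam in tool",R.T@(c-p)*1000); print("cam axes in tool",np.round(f["R"]@R,2))
for y in (0,-5,-20,-40):
  for x in (-11,11):
    for z in (-19,19): print((x,y,z),np.round(proj(f,p+R@(np.array([x,y,z])/1000))),end=' ')
  print()
E
```

```text
cam in tool [ -66.07667119 -179.08551812   -0.87838619]
cam axes in tool [[ 0.    0.    1.  ]
 [ 0.96 -0.26 -0.  ]
 [ 0.26  0.96 -0.  ]]
(-11, 0, -19) [221. 202.] (-11, 0, 19) [287. 202.] (11, 0, -19) [222. 237.] (11, 0, 19) [286. 237.] 
(-11, -5, -19) [220. 205.] (-11, -5, 19) [288. 205.] (11, -5, -19) [221. 241.] (11, -5, 19) [287. 241.] 
(-11, -20, -19) [218. 214.] (-11, -20, 19) [291. 213.] (11, -20, -19) [219. 252.] (11, -20, 19) [289. 252.] 
(-11, -40, -19) [213. 228.] (-11, -40, 19) [296. 228.] (11, -40, -19) [215. 271.] (11, -40, 19) [294. 271.]
```

View pics/w10.png

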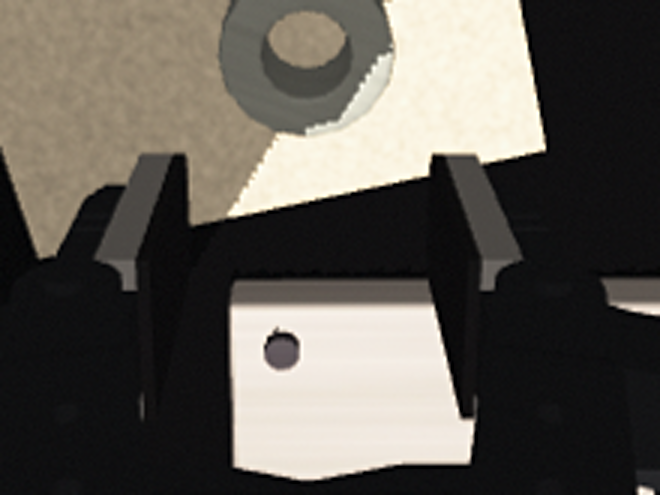

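```bash
python3 - <<'E'
from h import *
p,R,o=tool()
s=cam("scene"); im=s["frame"].copy()
q=proj(s,p); q2=proj(s,p-R[:,1]*.043); print(q,q2, proj(s,(.474,.2065,.03)))
x,y=int(q[0])-50,int(q[1])-50
z=im[y:y+80,x:x+100]; z=np.clip(z.astype(float)*1.8,0,255).astype(np.uint8)
z=cv2.resize(z,None,fx=7,fy=7,interpolation=cv2.INTER_CUBIC)
for a,c in ((q,(0,0,255)),(q2,(0,255,0))): cv2.drawMarker(z,(int((a[0]-x+.5)*7),int((a[1]-y+.5)*7)),c,0,20,1)
cv2.imwrite("pics/s11.png",z)
E
```

```text
[296.95818961 146.42038631] [298.18731276 136.93712938] [295.62950529 156.23109029]
```

View pics/s11.png

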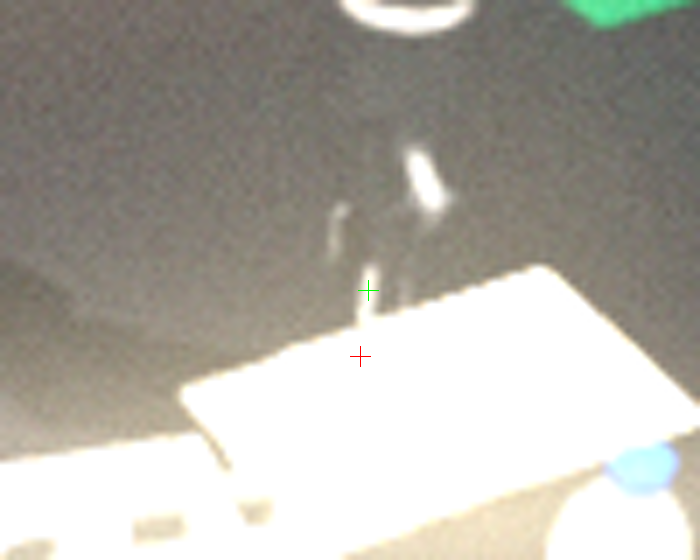

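```bash
python3 - <<'E'
from h import *
s=cam("scene"); im=s["frame"]
z=im[125:165,275:325]; z=cv2.resize(z,None,fx=14,fy=14,interpolation=cv2.INTER_NEAREST)
z=np.clip((z.astype(float)-60)*1.3,0,255).astype(np.uint8)
cv2.imwrite("pics/s12.png",z)
E
```

```text
(no output)
```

View pics/s12.png

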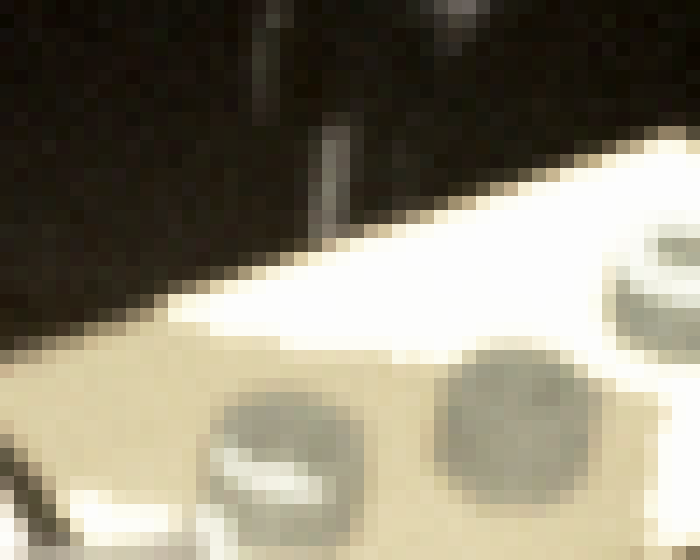

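Both the wrist and scene views put the pad tips about 40 mm short of the reported TCP. That explains the pass above the collar. I'll go down in stages, checking force and images.

drive_tool(series=[[0,0,-2,0,0,0,85],[0,20,-3,0,0,0,85],[0,50,-3,0,0,0,85],[0,72,-3,0,0,0,85],[0,72,-3,0,0,0,85]])

```text
clock: 9.95
tcp_pos: [0.4707, 0.2052, 0.0042]
orientation: [-1.09, 1.39, -1.389]
contact_force: [-1.7, -0.5, 0.6]
grip_width: 0.0847
```

```bash
python3 - <<'E'
from h import *
delta([.474,.2065,-.028],np.radians(-14))
f=cam("wrist","w13",(80,130,340,250)); s=cam("scene","s13",(260,110,80,60)); print(proj(s,tool()[0]))
E
```

```text
tcp [0.4707 0.2052 0.0042] shift [-2.3 32.2  3. ] turn [ 0.28 -0.09  0.27] t 9.95
[294.87610709 160.71607313]
```

View pics/w13.png

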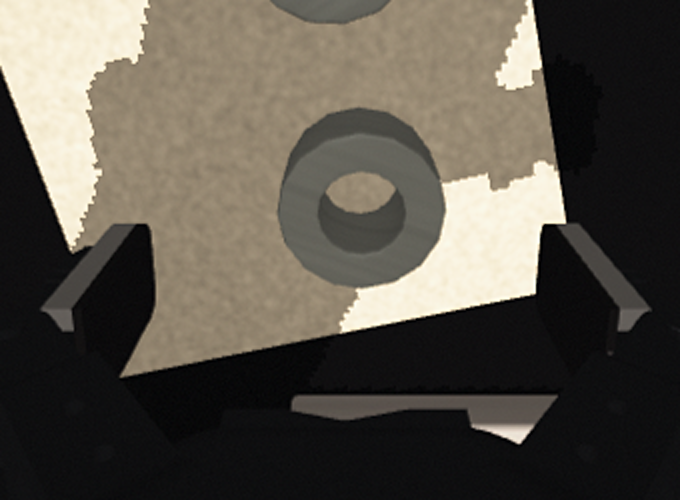

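View pics/s13.png

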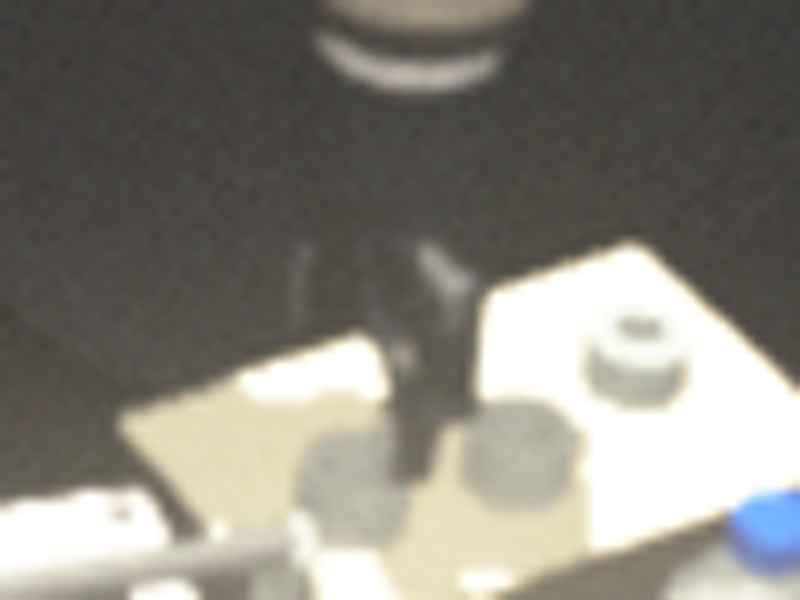

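```bash
python3 - <<'E'
from h import *
p,R,o=tool(); s=cam("scene")
for h in (0,13,20,30,40,50):
  print(h,[np.round((proj(s,p+R@np.array([x,-h/1000,z]))-[260,110])*10) for x in(-.011,.011) for z in (.0425,.057)], [np.round((proj(s,p+R@np.array([x,-h/1000,z]))-[260,110])*10) for x in(-.011,.011) for z in (-.0425,)])
E
```

```text
0 [array([414., 575.]), array([427., 600.]), array([358., 584.]), array([371., 609.])] [array([340., 434.]), array([286., 442.])]
13 [array([418., 549.]), array([431., 574.]), array([362., 558.]), array([375., 583.])] [array([343., 408.]), array([289., 416.])]
20 [array([420., 534.]), array([433., 560.]), array([364., 543.]), array([377., 569.])] [array([345., 394.]), array([291., 402.])]
30 [array([423., 514.]), array([436., 539.]), array([366., 523.]), array([380., 548.])] [array([347., 373.]), array([293., 381.])]
40 [array([426., 493.]), array([439., 518.]), array([369., 502.]), array([382., 528.])] [array([350., 353.]), array([295., 361.])]
50 [array([429., 472.]), array([443., 497.]), array([372., 481.]), array([385., 507.])] [array([352., 332.]), array([298., 340.])]
```

drive_tool(series=[[-1,8,2,0.3,0,0.3,85],[-1,16,3,0.3,0,0.3,85],[-1,24,3,0.3,0,0.3,85],[-1,30,3,0.3,0,0.3,85],[-1,32,3,0.3,0,0.3,85]])

```text
clock: 10.6
tcp_pos: [0.476, 0.2068, -0.0254]
orientation: [-1.077, 1.386, -1.388]
contact_force: [-0.2, -0.1, 0.3]
grip_width: 0.0853
```

drive_tool(series=[[0,0,0,0,0,0,55],[0,0,0,0,0,0,40],[0,0,0,0,0,0,38],[0,0,0,0,0,0,38],[0,0,0,0,0,0,38]])

```text
clock: 11.1
tcp_pos: [0.4763, 0.207, -0.0248]
orientation: [-1.076, 1.386, -1.388]
contact_force: [-1.9, -1.6, 5.5]
grip_width: 0.0411
```

```bash
python3 - <<'E'
from h import *
delta([.474,.2065,-.028],np.radians(-14))
f=cam("wrist","w14",(80,130,340,250))
E
```

```text
tcp [ 0.4763  0.207  -0.0248] shift [ 1.   3.2 -2.1] turn [-0.28 -0.1  -0.23] t 11.1
```

View pics/w14.png

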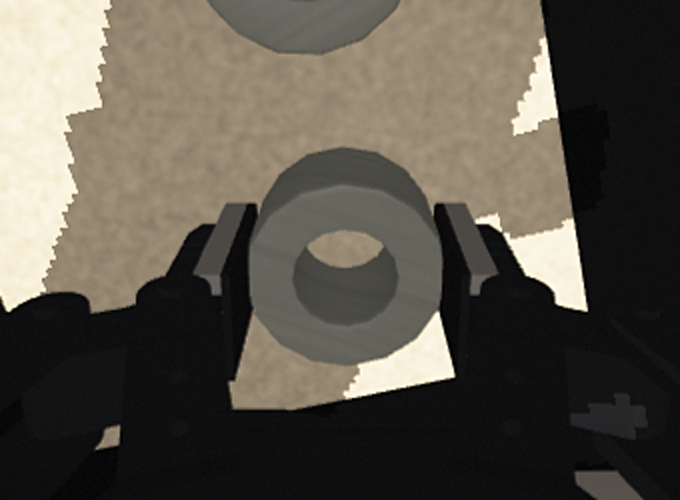

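Now it is held: the reading is 41 mm, about 2–3 mm under true size, as with the carton. The collar's top face centre is at full-image (253,267).

```bash
python3 - <<'E'
from h import *
p,R,o=tool(); f=cam("wrist")
for uv in [(253,267.5)]:
    q=ray(f,*uv,.030); print(q,"in tool mm",R.T@(q-p)*1000)
delta([.5265,.0725,.03],np.radians(-14.3))
E
```

```text
[0.47496263 0.20574305 0.03      ] in tool mm [  1.27495768 -54.77367193  -0.70170895]
tcp [ 0.4762  0.207  -0.0248] shift [118.  -54.8  81.8] turn [-0.27  0.21 -0.23] t 11.2
```

drive_tool(series=[[0,-20,0,0,0,0,38],[0,-40,0,0,0,0,38],[0,-55,0,0,0,0,38],[0,-55,0,0,0,0,38],[0,-55,0,0,0,0,38]])

```text
clock: 11.7
tcp_pos: [0.476, 0.2065, 0.0301]
orientation: [-1.076, 1.385, -1.388]
contact_force: [-1.0, -0.9, -1.9]
grip_width: 0.0414
```

```bash
python3 - <<'E'
from h import *
p,R,o=tool(); f=cam("wrist","w15",(80,130,340,250))
print(R.T@(ray(f,253,267.5,p[2]+.0548)-p)*1000)
delta([.5265,.0725,.03],np.radians(-14.3))
E
```

```text
[  1.28736455 -54.80951393  -0.64649154]
tcp [0.4756 0.2063 0.0296] shift [117.4  -0.4  82. ] turn [-0.24  0.19 -0.19] t 11.75
```

View pics/w15.png

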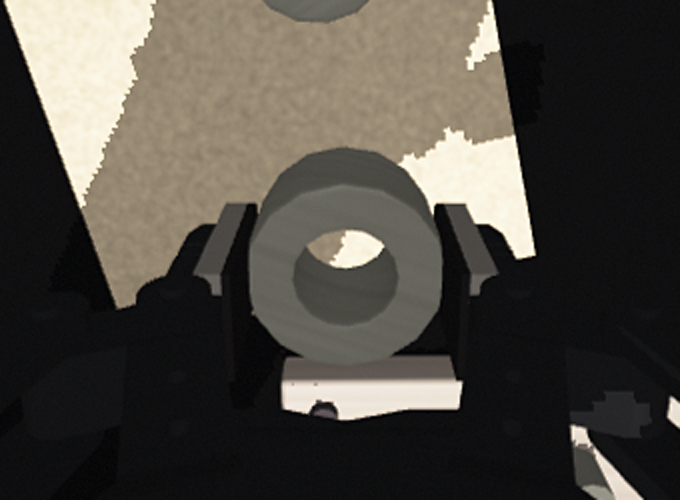

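```bash
python3 - <<'E'
import cv2,numpy as np
im=cv2.imread("pics/w5.png")[0:160,230:340]
cv2.imwrite("pics/w5z.png",cv2.resize(im,None,fx=3.7,fy=3.7,interpolation=cv2.INTER_CUBIC))
im=cv2.imread("pics/w6.png")[185:315,260:360]
cv2.imwrite("pics/w6m.png",cv2.resize(im,None,fx=4.5,fy=4.5,interpolation=cv2.INTER_CUBIC))
E
```

```text
(no output)
```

View pics/w5z.png

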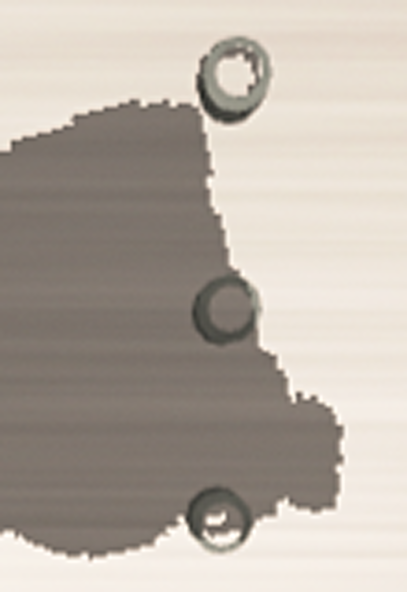

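View pics/w6m.png

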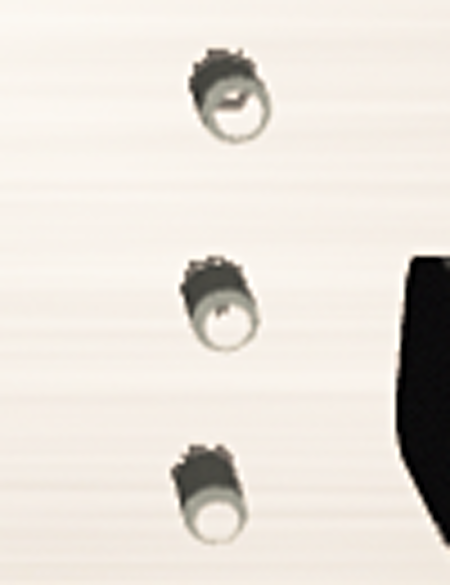

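```bash
python3 - <<'E'
from h import *
d=np.load("/tmp/w5.npz"); f={k:d[k] for k in d}
P=np.array([ray(f,*uv,.036) for uv in [(294.6,19.5),(292.2,82),(289.5,140.6)]]); print(P, np.linalg.norm(np.diff(P,axis=0),axis=1))
v=P[0]-P[2]; print("yaw",np.degrees(np.arctan2(-v[0],v[1])), P.mean(0))
E
```

```text
[[ 0.52737419  0.07354951  0.036     ]
 [ 0.51371714  0.01874816  0.036     ]
 [ 0.49916644 -0.03769022  0.036     ]] [0.05647745 0.05828391]
yaw -14.228931279000687 [0.51341925 0.01820249 0.036     ]
```

```bash
cat >> h.py <<'E'
YAW=np.radians(-14.2); JX=np.array([np.cos(YAW),np.sin(YAW),0]); JY=np.array([-np.sin(YAW),np.cos(YAW),0])
M1=np.array([.5135,.0180,0]); M=[M1-.058*JY,M1,M1+.058*JY]
def tcp_for(center,off,z):
    """TCP so that collar held at tool offset off=(x,z) mm sits at centre; tool x=-JY, z=JX"""
    p=np.array(center,float)-(-JY*off[0]+JX*off[1])/1000; p[2]=z; return p
E
python3 - <<'E'
from h import *
print(tool()[1].round(3)); q=tcp_for(M[0],(1.3,-.7),.03); print(M[0],q); delta(q,YAW)
E
```

```text
[[-0.244  0.005  0.97 ]
 [-0.97   0.002 -0.244]
 [-0.003 -1.     0.004]]
[ 0.49927217 -0.03822783  0.        ] [ 0.50026968 -0.03713927  0.03      ]
tcp [0.4756 0.2063 0.0296] shift [230.1  -0.8  83.3] turn [-0.24  0.09 -0.19] t 11.75
```

drive_tool(series=[[46,-1,17,0,0,0,38],[92,-1,34,0,0,0,38],[138,-1,50,0,0,0,38],[184,-1,67,0,0,0,38],[220,-1,80,-0.2,0,-0.2,38]])

```text
clock: 12.25
tcp_pos: [0.4983, -0.0301, 0.0291]
orientation: [-1.084, 1.39, -1.39]
contact_force: [0.2, 0.3, -1.0]
grip_width: 0.041
```

drive_tool(series=[[0,0,0,0,0,0,38],[0,0,0,0,0,0,38]])

```text
clock: 12.45
tcp_pos: [0.4974, -0.0314, 0.028]
orientation: [-1.084, 1.394, -1.392]
contact_force: [-0.5, 1.3, -1.6]
grip_width: 0.0412
```

```bash
python3 - <<'E'
from h import *
delta(tcp_for(M[0],(1.3,-.7),.02),YAW)
f=cam("wrist","w16"); s=cam("scene","s16",(210,140,100,75))
E
```

```text
tcp [ 0.4974 -0.0314  0.028 ] shift [4.8 7.9 4.2] turn [ 0.19 -0.22  0.13] t 12.45
```

View pics/w16.png

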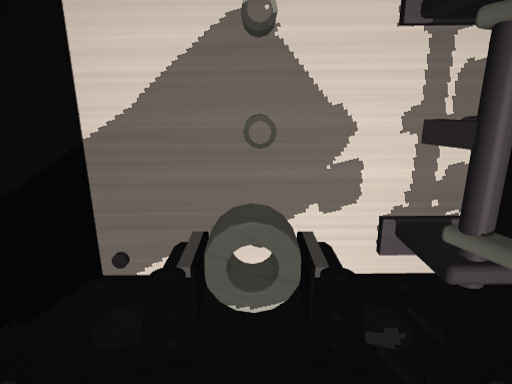

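View pics/s16.png

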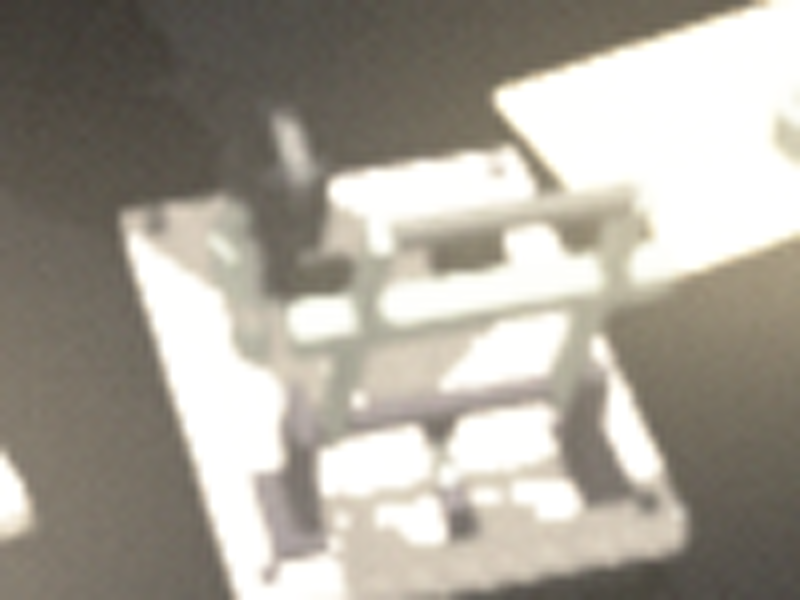

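```bash
python3 - <<'E'
from h import *
p,R,o=tool(); f=cam("wrist","w17",(200,0,120,160))
a=ray(f,260,131,.036); b=ray(f,259,9.5,.036); print(a,b,M)
E
```

```text
[0.51366641 0.02138525 0.036     ] [0.52686199 0.077028   0.036     ] [array([ 0.49927217, -0.03822783,  0.        ]), array([0.5135, 0.018 , 0.    ]), array([0.52772783, 0.07422783, 0.        ])]
```

View pics/w17.png

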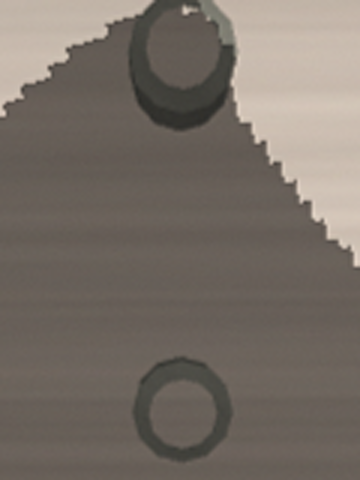

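```bash
python3 - <<'E'
from h import *
p,R,o=tool(); f=cam("wrist","w17z",(180,190,140,140))
a=ray(f,261,137.7,.036); b=ray(f,261.3,15.3,.036); print(a,b,2*a-b)
E
```

```text
[0.51345916 0.01829894 0.036     ] [0.52740566 0.07484109 0.036     ] [ 0.49951265 -0.03824322  0.036     ]
```

View pics/w17z.png

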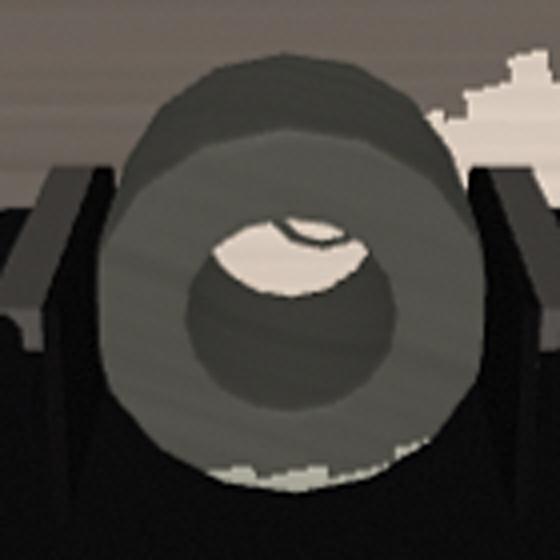

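drive_tool(series=[[5,2,4,0.2,-0.2,0,38],[5,8,4,0.2,-0.2,0,38],[5,8,4,0.2,-0.2,0,38],[5,8,4,0.2,-0.2,0,38]])

```text
clock: 13.05
tcp_pos: [0.5005, -0.0337, 0.0206]
orientation: [-1.085, 1.384, -1.386]
contact_force: [-0.8, 0.2, -1.8]
grip_width: 0.0415
```

```bash
python3 - <<'E'
from h import *
delta(tcp_for(M[0],(1.3,-.7),-.011),YAW)
E
```

```text
tcp [ 0.5005 -0.0337  0.0206] shift [ 3.3 31.6  0.6] turn [-0.06  0.36  0.06] t 13.05
```

drive_tool(series=[[4,3,1,0,0.3,0,38],[4,6,1,0,0.3,0,38],[4,8,1,0,0.3,0,38],[4,8,1,0,0.3,0,38]])

```text
clock: 13.45
tcp_pos: [0.5002, -0.0379, 0.0122]
orientation: [-1.083, 1.388, -1.39]
contact_force: [-0.4, -0.1, -1.8]
grip_width: 0.041
```

```bash
python3 - <<'E'
from h import *
delta(tcp_for(M[0],(1.3,-.7),-.011),YAW)
f=cam("wrist","w18",(180,190,140,140))
E
```

```text
tcp [ 0.5002 -0.0379  0.0122] shift [-0.7 23.2 -0.2] turn [-0.02  0.05  0.06] t 13.45
```

View pics/w18.png

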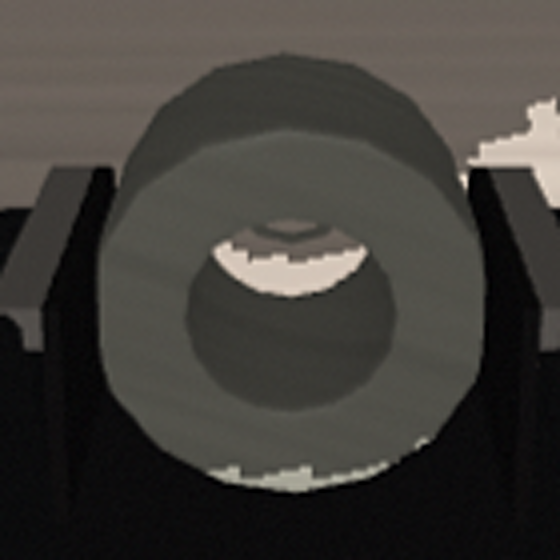

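drive_tool(series=[[-1,4,0,0,0,0,38],[-1,8,0,0,0,0,38],[-1,11,0,0,0,0,38],[-1,11,0,0,0,0,38]])

```text
clock: 13.9
tcp_pos: [0.5002, -0.0368, 0.0009]
orientation: [-1.083, 1.388, -1.389]
contact_force: [-0.1, -0.7, -1.2]
grip_width: 0.041
```

```bash
python3 - <<'E'
from h import *
delta(tcp_for(M[0],(1.3,-.7),-.011),YAW)
f=cam("wrist","w19",(180,190,140,140))
E
```

```text
tcp [ 0.5002 -0.0368  0.0009] shift [ 0.3 11.9  0.2] turn [0.01 0.07 0.07] t 13.9
```

View pics/w19.png

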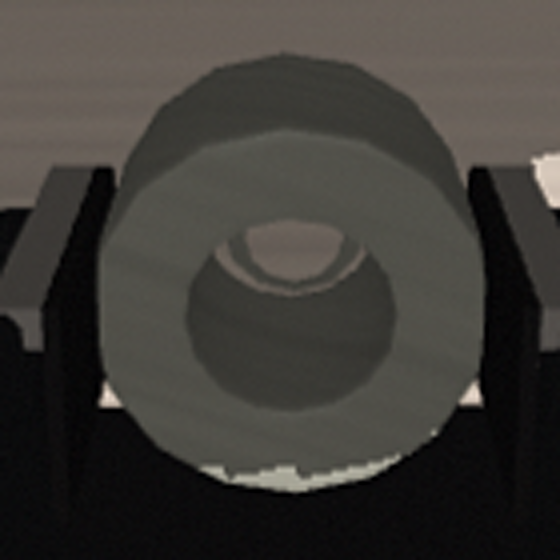

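Bore and mandrel are concentric and there is no force, so I'll lower all the way.

drive_tool(series=[[0,4,0,0,0,0,38],[0,8,0,0,0,0,38],[0,11,0,0,0,0,38],[0,12,0,0,0,0,38],[0,12,0,0,0,0,38]])

```text
clock: 14.45
tcp_pos: [0.5002, -0.0369, -0.0107]
orientation: [-1.084, 1.388, -1.39]
contact_force: [-1.2, 0.1, 4.1]
grip_width: 0.0414
```

drive_tool(series=[[0,0,0,0,0,0,85],[0,0,0,0,0,0,85],[0,0,0,0,0,0,85],[0,-40,0,0,0,0,85],[0,-80,0,0,0,0,85]])

```text
clock: 14.95
tcp_pos: [0.4991, -0.0365, 0.0693]
orientation: [-1.086, 1.39, -1.387]
contact_force: [0.8, -0.3, 0.7]
grip_width: 0.0848
```

```bash
python3 - <<'E'
from h import *
f=cam("wrist","w20"); 
p,R,o=tool(); print(proj(f,M[0]+[0,0,.044]))
delta([.4838,.2555,.03],YAW)
E
```

```text
[254.83046615 209.11118952]
tcp [ 0.5036 -0.036   0.0757] shift [-277.9   45.1  -90.5] turn [-0.37  0.12  0.02] t 15.0
```

View pics/w20.png

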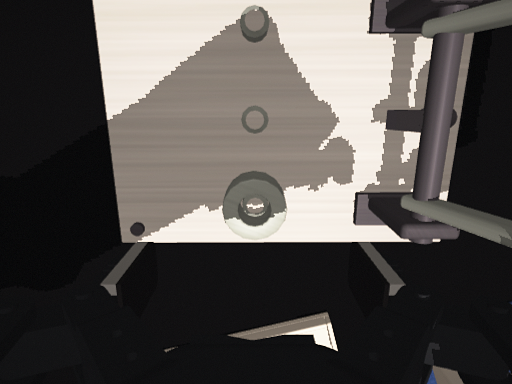

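The first collar is seated, its ring at (255,209) as predicted. Next is c1.

drive_tool(series=[[-50,10,-16,0,0,0,85],[-100,20,-32,0,0,0,85],[-150,25,-49,0,0,0,85],[-200,25,-65,0,0,0,85],[-250,25,-82,-0.3,0,0,85]])

```text
clock: 15.5
tcp_pos: [0.4858, 0.2133, 0.05]
orientation: [-1.082, 1.387, -1.389]
contact_force: [1.0, -0.9, 0.7]
grip_width: 0.0851
```

drive_tool(series=[[-22,5,-8,0,0,0,85],[-22,5,-8,0,0,0,85],[-22,5,-8,0,0,0,85]])

```text
clock: 15.8
tcp_pos: [0.483, 0.2367, 0.0447]
orientation: [-1.084, 1.386, -1.388]
contact_force: [-0.2, -1.5, -0.5]
grip_width: 0.0849
```

```bash
python3 - <<'E'
from h import *
f=cam("wrist","w21",(150,90,200,150)); 
delta([.4838,.2755,-.026],YAW); print(proj(f,(.4838,.2755,.03)))
E
```

```text
tcp [0.4834 0.2355 0.0447] shift [-39.   70.6  -9.5] turn [-0.06  0.07  0.1 ] t 15.85
[239.55030405 152.47376122]
```

View pics/w21.png

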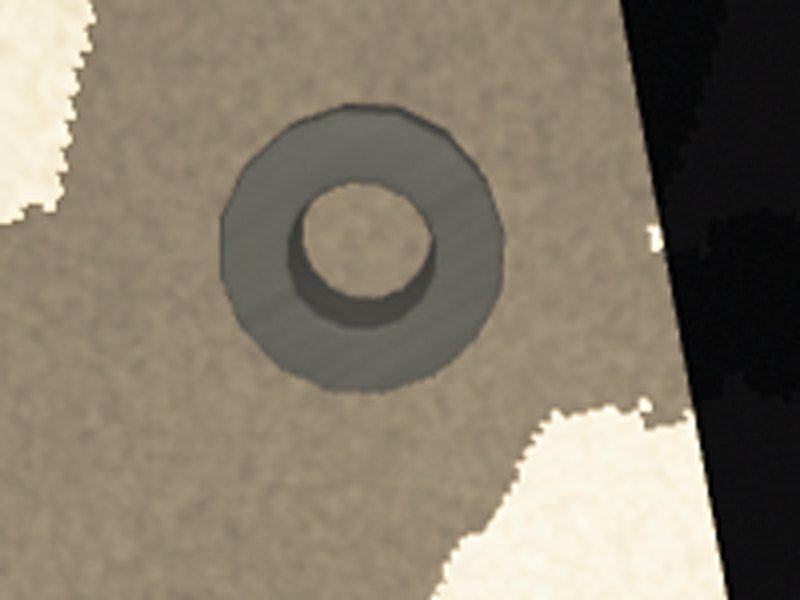

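drive_tool(series=[[-20,15,-5,0,0,0,85],[-39,35,-9,0,0,0,85],[-39,55,-9,0,0,0,85],[-39,68,-9,0,0,0,85],[-39,71,-9,0,0,0,85]])

```text
clock: 16.35
tcp_pos: [0.4839, 0.2727, -0.0279]
orientation: [-1.085, 1.389, -1.393]
contact_force: [-0.5, -0.4, 0.6]
grip_width: 0.0849
```

drive_tool(series=[[0,0,0,0,0,0,55],[0,0,0,0,0,0,40],[0,0,0,0,0,0,38],[0,0,0,0,0,0,38],[0,0,0,0,0,0,38]])

```text
clock: 16.85
tcp_pos: [0.4845, 0.2725, -0.0266]
orientation: [-1.084, 1.388, -1.394]
contact_force: [-1.3, -2.9, 6.7]
grip_width: 0.042
```

```bash
python3 - <<'E'
from h import *
f=cam("wrist","w22",(180,190,140,140)); print(tool()[0],tool()[2]["grip_width"])
E
```

```text
[ 0.48455562  0.27251029 -0.02655078] 0.042689799971814164
```

View pics/w22.png

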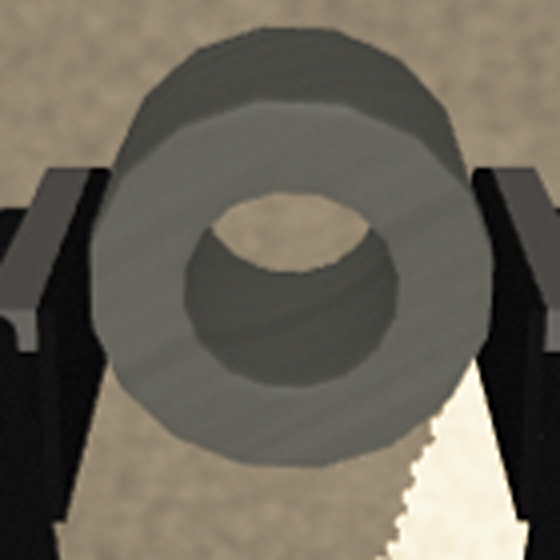

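```bash
python3 - <<'E'
from h import *
p,R,o=tool(); f=cam("wrist"); print(R.T@(ray(f,253,261.1,.03)-p)*1000)
E
```

```text
[ -2.61659929 -56.5642521   -0.68014956]
```

drive_tool(series=[[0,-20,0,0,0,0,38],[0,-40,0,0,0,0,38],[20,-52,6,0,0,0,38],[60,-54,18,0,0,0,38],[100,-54,29,0,0,0,38]])

```text
clock: 17.45
tcp_pos: [0.4887, 0.1683, 0.0292]
orientation: [-1.082, 1.385, -1.393]
contact_force: [0.9, -0.5, -1.8]
grip_width: 0.0422
```

```bash
python3 - <<'E'
from h import *
delta(tcp_for(M[1],(-2.5,-.7),.022),YAW); print(tool()[2]["grip_width"])
E
```

```text
tcp [0.4887 0.1683 0.0292] shift [142.1   7.8  61.6] turn [-0.19  0.02  0.19] t 17.45
0.04217919887815757
```

drive_tool(series=[[45,2,20,0,0,0,38],[90,4,39,0,0,0,38],[130,6,57,0,0,0,38],[142,8,62,0,0,0,38],[142,8,62,0,0,0,38]])

```text
clock: 17.95
tcp_pos: [0.5141, 0.0122, 0.0218]
orientation: [-1.08, 1.388, -1.398]
contact_force: [0.8, 1.1, -2.2]
grip_width: 0.042
```

```bash
python3 - <<'E'
from h import *
delta(tcp_for(M[1],(-2.6,-.7),.008),YAW); print(tool()[2]["grip_width"])
f=cam("wrist","w23",(180,190,140,140))
E
```

```text
tcp [0.5141 0.0122 0.0218] shift [-2.9 13.8 -1.4] turn [-0.2  -0.29  0.27] t 17.95
0.04202418181634123
```

View pics/w23.png

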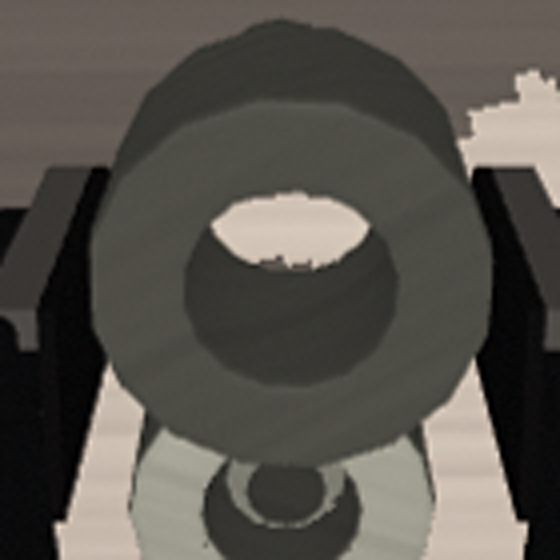

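drive_tool(series=[[-3,3,-1,-0.2,-0.3,0.2,38],[-3,8,-1,-0.2,-0.3,0.2,38],[-3,13,-1,-0.2,-0.3,0.2,38],[-3,14,-1,-0.2,-0.3,0.2,38],[-3,14,-1,-0.2,-0.3,0.2,38]])

```text
clock: 18.5
tcp_pos: [0.5135, 0.0186, 0.0076]
orientation: [-1.084, 1.387, -1.385]
contact_force: [0.2, 0.3, -1.2]
grip_width: 0.0422
```

```bash
python3 - <<'E'
from h import *
delta(tcp_for(M[1],(-2.6,-.7),-.0126),YAW); print(tool()[2]["grip_width"])
f=cam("wrist","w24",(180,190,140,140))
E
```

```text
tcp [0.5135 0.0186 0.0076] shift [ 3.2 20.2  0.9] turn [ 0.05  0.26 -0.02] t 18.5
0.04221117965296709
```

View pics/w24.png

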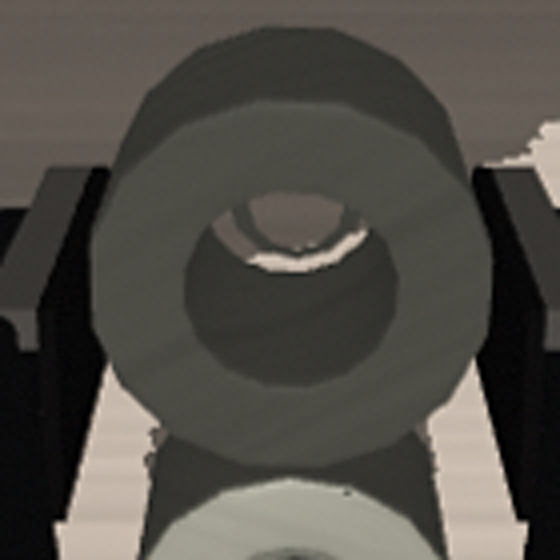

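drive_tool(series=[[3,0,1,0,0.2,0,38],[3,2,1,0,0.2,0,38],[3,2,1,0,0.2,0,38]])

```text
clock: 18.85
tcp_pos: [0.5139, 0.015, 0.0057]
orientation: [-1.082, 1.39, -1.389]
contact_force: [0.4, -0.5, -1.0]
grip_width: 0.042
```

```bash
python3 - <<'E'
from h import *
delta(tcp_for(M[1],(-2.6,-.7),-.0126),YAW); print(tool()[2]["grip_width"])
f=cam("wrist","w25",(180,190,140,140))
E
```

```text
tcp [0.5139 0.015  0.0057] shift [-0.2 18.3 -0.4] turn [ 0.03  0.01 -0.02] t 18.85
0.04195934942026567
```

View pics/w25.png

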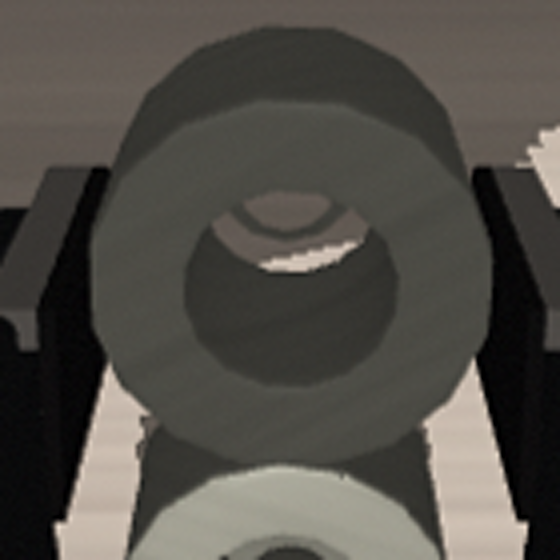

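drive_tool(series=[[0,5,0,0,0,0,38],[0,10,0,0,0,0,38],[0,14,0,0,0,0,38],[0,17,0,0,0,0,38],[0,18,0,0,0,0,38]])

```text
clock: 19.4
tcp_pos: [0.5135, 0.0153, -0.0126]
orientation: [-1.083, 1.39, -1.388]
contact_force: [-3.1, -0.1, 7.3]
grip_width: 0.0419
```

```bash
python3 - <<'E'
from h import *
delta(tcp_for(M[1],(-2.6,-.7),-.0126),YAW); print(tool()[2]["grip_width"])
f=cam("wrist","w26",(180,190,140,140))
E
```

```text
tcp [ 0.5135  0.0153 -0.0126] shift [-0.  0.  0.] turn [ 0.08  0.03 -0.  ] t 19.4
0.04192436444513326
```

View pics/w26.png

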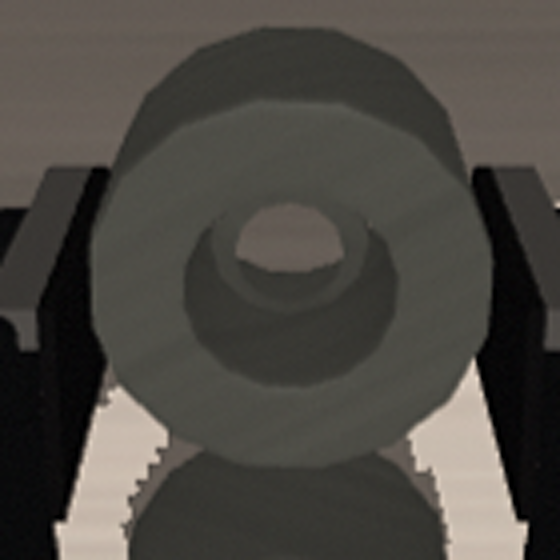

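Seated: the mandrel shows in the bore and the height is as computed. Release and go for c0.

drive_tool(series=[[0,0,0,0,0,0,85],[0,0,0,0,0,0,85],[0,0,0,0,0,0,85],[0,-35,0,0,0,0,85],[0,-70,0,0,0,0,85]])

```text
clock: 19.95
tcp_pos: [0.5128, 0.0153, 0.0578]
orientation: [-1.085, 1.392, -1.387]
contact_force: [1.1, -0.4, -0.2]
grip_width: 0.0853
```

```bash
python3 - <<'E'
from h import *
f=cam("wrist","w27"); 
p,R,o=tool(); print(proj(f,M[0]+[0,0,.044]),proj(f,M[1]+[0,0,.044]))
delta([.455,.31,.05],YAW)
E
```

```text
[253.95527542 289.8542337 ] [254.11065234 208.26871065]
tcp [0.5167 0.0161 0.0634] shift [-269.9   13.2 -131.7] turn [-0.28  0.07 -0.11] t 20.0
```

View pics/w27.png

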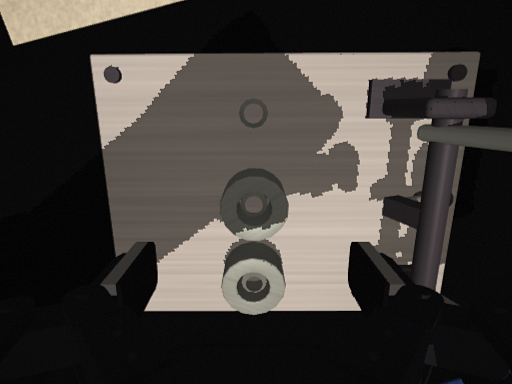

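Two are seated, with rings at (254,207) and (254,286). Off to c0.

drive_tool(series=[[-45,5,-22,0,0,0,85],[-90,10,-44,0,0,0,85],[-135,13,-66,0,0,0,85],[-180,13,-88,0,0,0,85],[-225,13,-110,0,0,0,85]])

```text
clock: 20.5
tcp_pos: [0.4649, 0.2618, 0.0504]
orientation: [-1.077, 1.385, -1.39]
contact_force: [0.8, 0.4, 0.8]
grip_width: 0.085
```

drive_tool(series=[[-22,0,-11,0,0,0,85],[-36,0,-18,0,0,0,85],[-36,0,-18,0,0,0,85]])

```text
clock: 20.8
tcp_pos: [0.4556, 0.3032, 0.0505]
orientation: [-1.077, 1.383, -1.387]
contact_force: [-0.2, -0.3, 0.6]
grip_width: 0.0848
```

```bash
python3 - <<'E'
from h import *
f=cam("wrist","w28",(140,60,200,150)); 
delta([.455,.343,-.026],YAW); print(proj(f,(.455,.343,.03)))
E
```

```text
tcp [0.4563 0.3007 0.0501] shift [-40.6  76.1 -12. ] turn [-0.32  0.07 -0.09] t 20.85
[237.23329863 150.13420195]
```

View pics/w28.png

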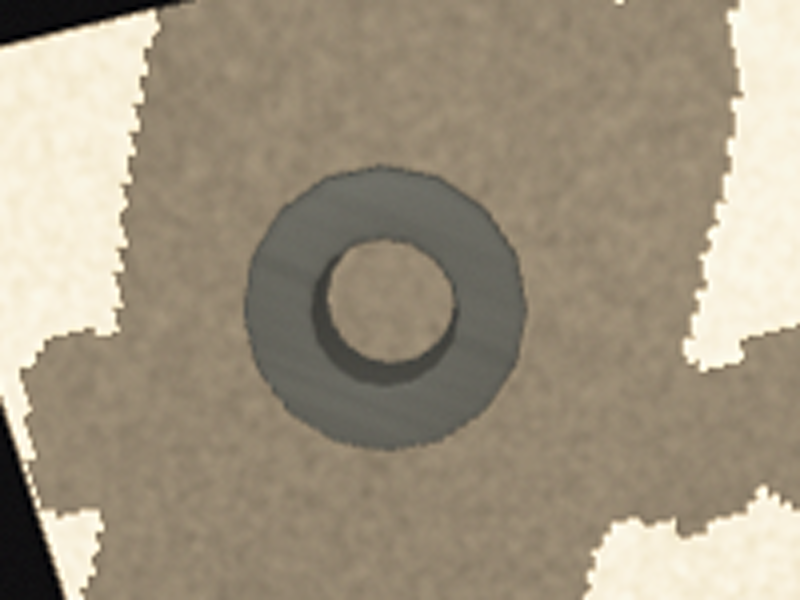

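```bash
python3 - <<'E'
from h import *
f=cam("wrist"); q=ray(f,236.4,137.1,.03); print(q); delta([q[0],q[1],-.026],YAW)
E
```

```text
[0.45740794 0.34840477 0.03      ]
tcp [0.4568 0.2992 0.05  ] shift [-47.7  75.9 -12. ] turn [-0.33 -0.04 -0.03] t 20.9
```

drive_tool(series=[[-24,15,-6,-0.3,0,0,85],[-48,35,-12,-0.3,0,0,85],[-48,58,-12,-0.3,0,0,85],[-48,72,-12,-0.3,0,0,85],[-48,76,-12,-0.3,0,0,85]])

```text
clock: 21.4
tcp_pos: [0.4575, 0.3452, -0.0279]
orientation: [-1.083, 1.391, -1.394]
contact_force: [0.4, -0.2, -0.1]
grip_width: 0.0852
```

```bash
python3 - <<'E'
from h import *
delta([.4574,.3484,-.026],YAW)
E
```

```text
tcp [ 0.4575  0.3452 -0.0279] shift [-3.  -1.9 -0.9] turn [ 0.03 -0.2   0.2 ] t 21.4
```

drive_tool(series=[[-3,-2,-1,0,0,0,55],[-3,-2,-1,0,0,0,40],[-3,-2,-1,0,0,0,38],[-3,-2,-1,0,0,0,38],[-3,-2,-1,0,0,0,38]])

```text
clock: 21.9
tcp_pos: [0.4581, 0.3487, -0.0245]
orientation: [-1.081, 1.39, -1.394]
contact_force: [-0.7, -0.8, 5.0]
grip_width: 0.0411
```

```bash
python3 - <<'E'
from h import *
f=cam("wrist","w29",(180,190,140,140)); print(tool()[0],tool()[2]["grip_width"])
E
```

```text
[ 0.45807712  0.34866306 -0.02446683] 0.04117494846185499
```

View pics/w29.png

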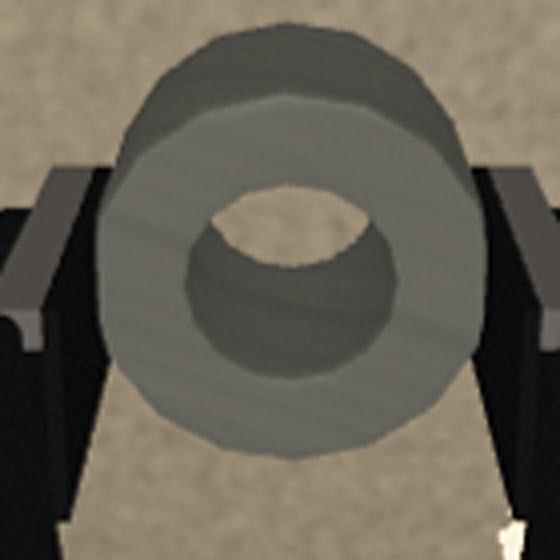

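```bash
python3 - <<'E'
from h import *
p,R,o=tool(); f=cam("wrist"); print(R.T@(ray(f,253.1,259.25,.03)-p)*1000)
E
```

```text
[ -2.40071061 -54.47333964  -0.60749198]
```

drive_tool(series=[[0,-20,0,0,0,0,38],[0,-40,0,0,0,0,38],[30,-52,15,0,0,0,38],[70,-54,35,0,0,0,38],[110,-54,55,0,0,0,38]])

```text
clock: 22.5
tcp_pos: [0.4847, 0.2279, 0.0312]
orientation: [-1.079, 1.388, -1.394]
contact_force: [0.8, -0.2, -2.5]
grip_width: 0.0414
```

```bash
python3 - <<'E'
from h import *
delta(tcp_for(M[2],(-3,-.7),.025),YAW); print(tool()[2]["grip_width"])
E
```

```text
tcp [0.4847 0.2279 0.0312] shift [141.2   6.6  80.4] turn [-0.18 -0.13  0.06] t 22.5
0.041395107255377046
```

drive_tool(series=[[40,2,23,0,0,0,38],[80,4,46,0,0,0,38],[120,6,68,0,0,0,38],[141,7,80,0,0,0,38],[141,7,80,-0.2,0,0,38]])

```text
clock: 23.0
tcp_pos: [0.5281, 0.0657, 0.0245]
orientation: [-1.079, 1.395, -1.4]
contact_force: [-0.5, 0.1, -0.7]
grip_width: 0.041
```

```bash
python3 - <<'E'
from h import *
delta(tcp_for(M[2],(-2.4,-.6),.012),YAW); print(tool()[2]["grip_width"])
E
```

```text
tcp [0.5281 0.0657 0.0245] shift [-5.8 12.5 -2. ] turn [-0.02 -0.56  0.23] t 23.0
0.0409940873238943
```

drive_tool(series=[[-5,4,-2,0,-0.5,0.2,38],[-5,8,-2,0,-0.5,0.2,38],[-5,11,-2,0,-0.5,0.2,38],[-5,11,-2,0,-0.5,0.2,38]])

```text
clock: 23.4
tcp_pos: [0.5267, 0.0723, 0.013]
orientation: [-1.083, 1.389, -1.389]
contact_force: [0.3, -0.9, -2.0]
grip_width: 0.0415
```

```bash
python3 - <<'E'
from h import *
delta(tcp_for(M[2],(-2.4,-.6),-.0105),YAW); print(tool()[2]["grip_width"])
f=cam("wrist","w30",(180,190,140,140))
E
```

```text
tcp [0.5267 0.0723 0.013 ] shift [ 0.3 23.5  1.1] turn [0.04 0.07 0.03] t 23.4
0.04149477691327965
```

View pics/w30.png

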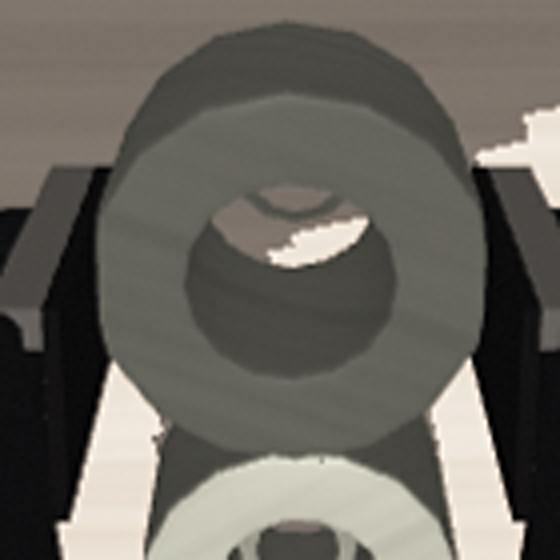

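drive_tool(series=[[0,5,1,0,0,0,38],[0,11,1,0,0,0,38],[0,17,1,0,0,0,38],[0,22,1,0,0,0,38],[0,23,1,0,0,0,38]])

```text
clock: 23.95
tcp_pos: [0.5274, 0.0717, -0.0104]
orientation: [-1.084, 1.39, -1.389]
contact_force: [-2.4, -1.1, 4.4]
grip_width: 0.0417
```

```bash
python3 - <<'E'
from h import *
delta(tcp_for(M[2],(-2.4,-.6),-.0105),YAW); print(tool()[2]["grip_width"])
f=cam("wrist","w31",(180,190,140,140))
E
```

```text
tcp [ 0.5274  0.0717 -0.0104] shift [-0.2  0.1  0.3] turn [0.09 0.04 0.06] t 23.95
0.04174532390744379
```

View pics/w31.png

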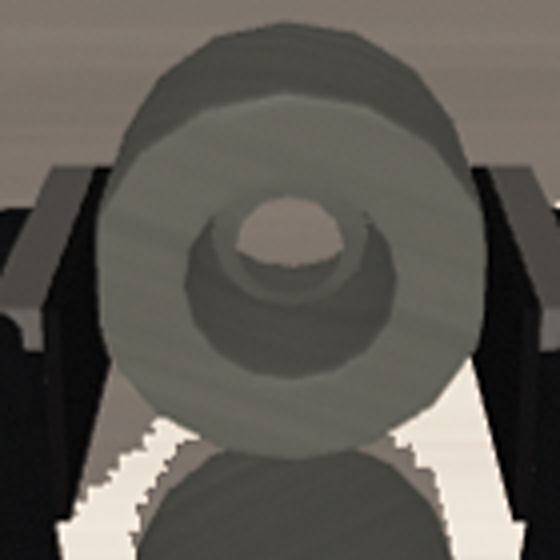

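drive_tool(series=[[0,0,0,0,0,0,85],[0,0,0,0,0,0,85],[0,0,0,0,0,0,85],[0,-40,0,0,0,0,85],[0,-85,0,0,0,0,85]])

```text
clock: 24.5
tcp_pos: [0.5262, 0.0716, 0.0746]
orientation: [-1.087, 1.392, -1.387]
contact_force: [0.8, -0.6, 0.3]
grip_width: 0.0848
```

drive_tool(series=[[10,-45,-10,0,0,0,85],[20,-90,-25,0,0,0,85],[30,-135,-40,0,0,0,85],[40,-165,-50,0,0,0,85],[40,-165,-50,0,0,0,85]])

```text
clock: 25.0
tcp_pos: [0.4702, 0.0449, 0.2442]
orientation: [-1.081, 1.386, -1.393]
contact_force: [0.4, 0.1, -0.1]
grip_width: 0.0851
```

```bash
python3 - <<'E'
from h import *
f=cam("wrist","w32"); t=cam("top","t32",(150,90,260,195))
H=M1+.1*JX+[0,0,.066]; print("hinge",H)
bar=H+.17*(-np.cos(1.95)*JX+np.sin(1.95)*np.array([0,0,1])); print("bar",bar,proj(f,bar),proj(t,bar))
print([proj(f,m+[0,0,.044]) for m in M]); delta(bar+[0,0,.03],YAW)
E
```

```text
hinge [ 0.61044453 -0.00653074  0.066     ]
bar [ 0.67145245 -0.02196811  0.22392315] [571.72402583 230.70466407] [241.87402883 144.099913  ]
[array([291.51933822, 219.31165096]), array([293.04919502, 173.86097416]), array([294.70595351, 124.64016159])]
tcp [0.469  0.0447 0.2404] shift [ 15.1 -14.  212.6] turn [0.16 0.01 0.14] t 25.1
```

View pics/w32.png

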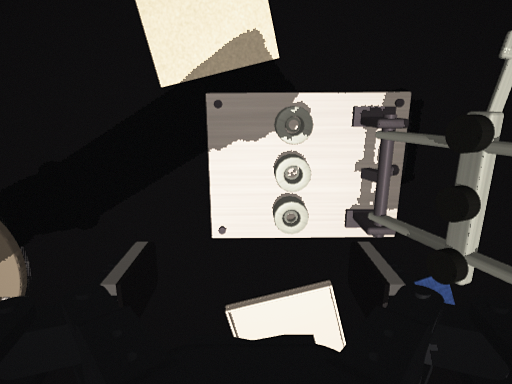

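View pics/t32.png

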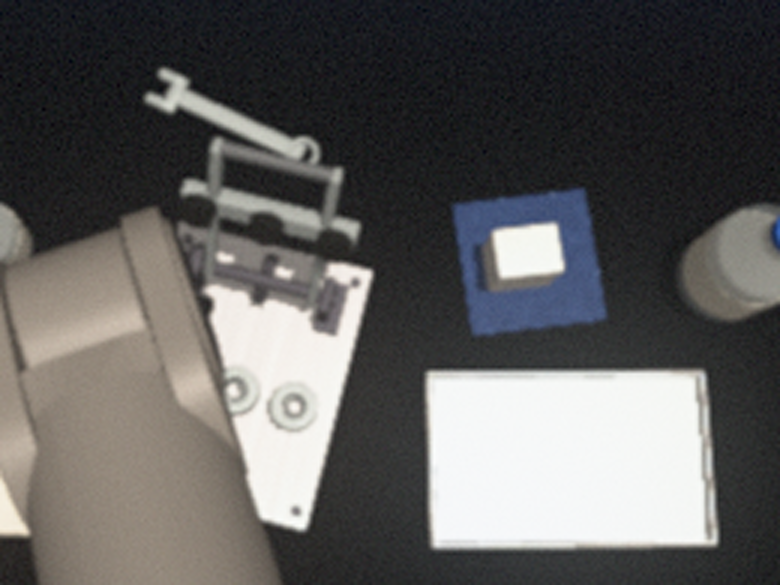

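The collars are all on their mandrels, the carton is on the mat, and the bar is where predicted: (242,144) in the top view. Now I move above the bar.

drive_tool(series=[[4,-5,45,0,0,0,85],[8,-10,90,0,0,0,85],[12,-12,135,0,0,0,85],[15,-12,180,0,0,0,85],[15,-12,212,0,0,0,60]])

```text
clock: 25.6
tcp_pos: [0.6728, -0.0234, 0.2485]
orientation: [-1.087, 1.394, -1.389]
contact_force: [0.0, 0.5, -0.0]
grip_width: 0.0727
```

drive_tool(series=[[0,0,0,0,0,0,50],[0,0,0,0,0,0,45],[0,0,0,0,0,0,45]])

```text
clock: 25.9
tcp_pos: [0.6715, -0.0223, 0.2473]
orientation: [-1.09, 1.395, -1.387]
contact_force: [-0.6, -0.2, -0.0]
grip_width: 0.0452
```

```bash
python3 - <<'E'
from h import *
H=M1+.1*JX+[0,0,.066]
bar=H+.17*(-np.cos(1.95)*JX+np.sin(1.95)*np.array([0,0,1]))
f=cam("wrist","w33"); print(proj(f,bar)); delta(bar-[0,0,.06],YAW)
E
```

```text
[253.95094887 207.27420799]
tcp [ 0.6716 -0.0223  0.248 ] shift [-0.6 84.1  0.4] turn [0.42 0.02 0.21] t 25.95
```

View pics/w33.png

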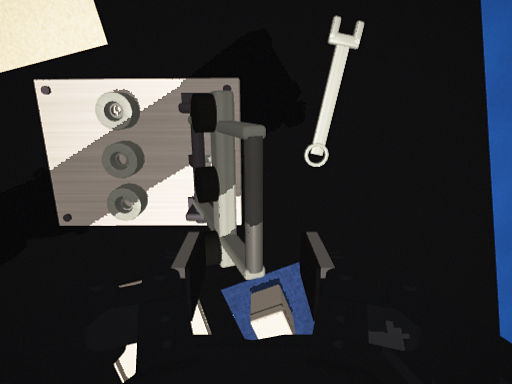

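drive_tool(series=[[0,20,0,0.4,0,0,45],[0,45,0,0.4,0,0,45],[0,70,0,0.4,0,0,45],[0,82,0,0.4,0,0,30],[0,82,0,0.4,0,0,22]])

```text
clock: 26.45
tcp_pos: [0.6693, -0.0225, 0.1647]
orientation: [-1.088, 1.389, -1.39]
contact_force: [-0.2, -0.7, 0.8]
grip_width: 0.0219
```

```bash
python3 - <<'E'
from h import *
H=M1+.1*JX+[0,0,.066]
bar=H+.17*(-np.cos(1.95)*JX+np.sin(1.95)*np.array([0,0,1]))
f=cam("wrist","w34"); print(tool()[2]["grip_width"],tool()[2]["contact_force"]); delta(bar-[0,0,.06],YAW)
E
```

```text
0.021950417764105105 [ 0.59444099 -0.23105362  0.78546011]
tcp [ 0.6704 -0.0223  0.1662] shift [-0.6  2.3  0.9] turn [0.05 0.04 0.23] t 26.5
```

View pics/w34.png

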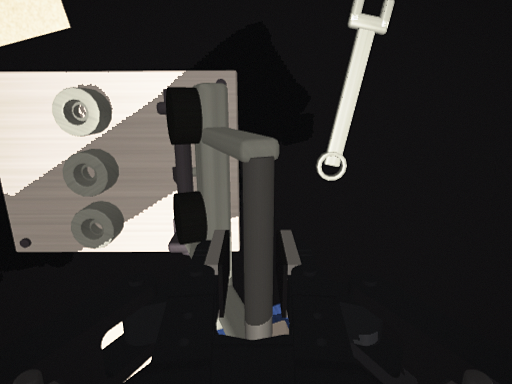

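drive_tool(series=[[0,-8,-24,0,0,0,22],[0,-12,-58,0,0,0,22],[0,-10,-88,0,0,0,22],[0,-4,-113,0,0,0,22],[0,5,-137,0,0,0,22]])

```text
clock: 27.0
tcp_pos: [0.5417, 0.0114, 0.1656]
orientation: [-1.076, 1.38, -1.396]
contact_force: [5.3, -1.2, 3.5]
grip_width: 0.022
```

```bash
python3 - <<'E'
from h import *
f=cam("wrist","w35"); p,R,o=tool(); print(o["grip_width"],o["contact_force"]); 
x=(p-M1)@JX*1000; print("tcp jig x,y,z",x,(p-M1)@JY*1000,p[2]*1000,"theta from x",np.arccos((100-x)/170))
E
```

```text
0.022075730243455532 [-3.96250823  1.32548613 -1.23393326]
tcp jig x,y,z 23.090248004351952 0.33012462372915363 163.15299642480576 theta from x 1.1013301221632121
```

View pics/w35.png

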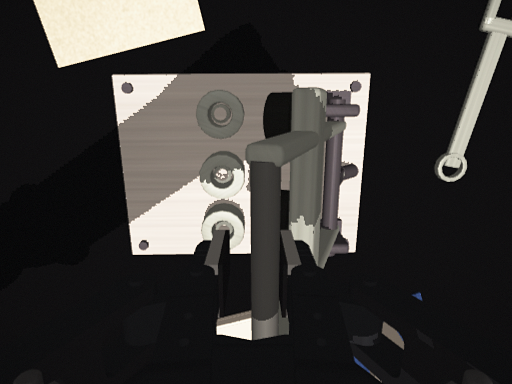

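drive_tool(series=[[0,19,-22,0,0,0,22],[0,35,-41,0,0,0,22],[0,61,-63,0,0,0,22],[0,91,-80,0,0,0,22],[0,115,-88,0,0,0,22]])

```text
clock: 27.55
tcp_pos: [0.4511, 0.0339, 0.0481]
orientation: [-1.083, 1.381, -1.393]
contact_force: [0.7, -0.2, 0.4]
grip_width: 0.022
```

```bash
python3 - <<'E'
from h import *
f=cam("wrist","w36"); p,R,o=tool(); print(o["grip_width"],o["contact_force"]); 
x=(p-M1)@JX*1000; print("tcp jig x,y,z",x,(p-M1)@JY*1000,p[2]*1000)
s=cam("scene","s36",(210,140,100,75))
E
```

```text
0.021919467339511237 [-2.98414657 -0.10703073 -2.97032338]
tcp jig x,y,z -67.55423792527161 -0.975972593933604 45.067289171865845
```

View pics/w36.png

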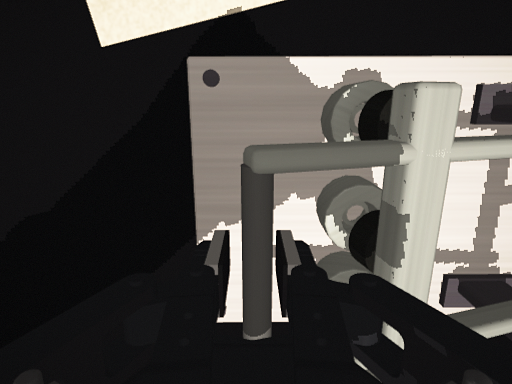

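View pics/s36.png

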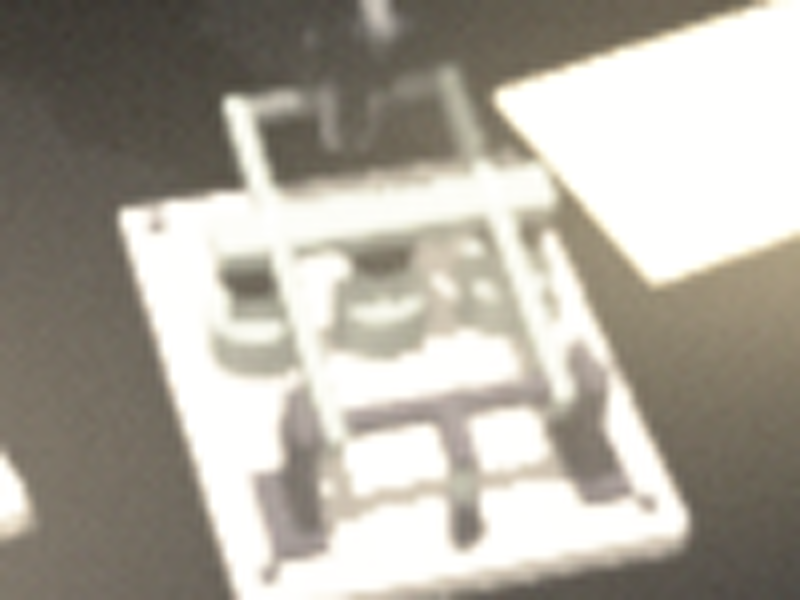

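drive_tool(series=[[0,10,-1,0,0,0,22],[0,20,-2,0,0,0,22],[0,30,-2,0,0,0,22],[0,38,-2,0,0,0,24],[0,40,-2,0,0,0,30]])

```text
clock: 28.15
tcp_pos: [0.4466, 0.0337, 0.0058]
orientation: [-1.09, 1.385, -1.39]
contact_force: [0.8, -1.1, -0.2]
grip_width: 0.03
```

drive_tool(series=[[0,0,0,0,0,0,30],[0,0,0,0,0,0,30],[0,0,0,0,0,0,30],[0,0,0,0,0,0,30],[0,0,0,0,0,0,30]])

```text
clock: 28.65
tcp_pos: [0.4468, 0.0336, 0.006]
orientation: [-1.089, 1.385, -1.39]
contact_force: [0.1, 0.2, 0.9]
grip_width: 0.0302
```

```bash
python3 - <<'E'
from h import *
f=cam("wrist","w37"); p,R,o=tool(); print(o["grip_width"],o["contact_force"]); 
x=(p-M1)@JX*1000; print("tcp jig x,y,z",x,(p-M1)@JY*1000,p[2]*1000)
bar=M1-.07*JX+[0,0,.066]
for y in (-.0435,.0435): print(proj(f,bar+JY*y))
s=cam("scene","s37",(210,140,100,75))
for y in (-.05,.05): print((proj(s,bar+JY*y)-[210,140])*8)
E
```

```text
0.030383848089091402 [ 0.54814478 -0.40384433 -0.35024392]
tcp jig x,y,z -68.56032243840355 -1.2475498700014342 6.006027682115195
[250.78006065 356.5582749 ]
[251.25592862 164.24298259]
[228.97215863 162.63418575]
[445.35675869 129.10885211]
```

View pics/w37.png

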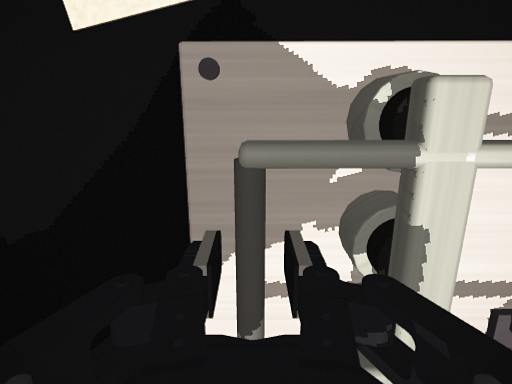

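View pics/s37.png

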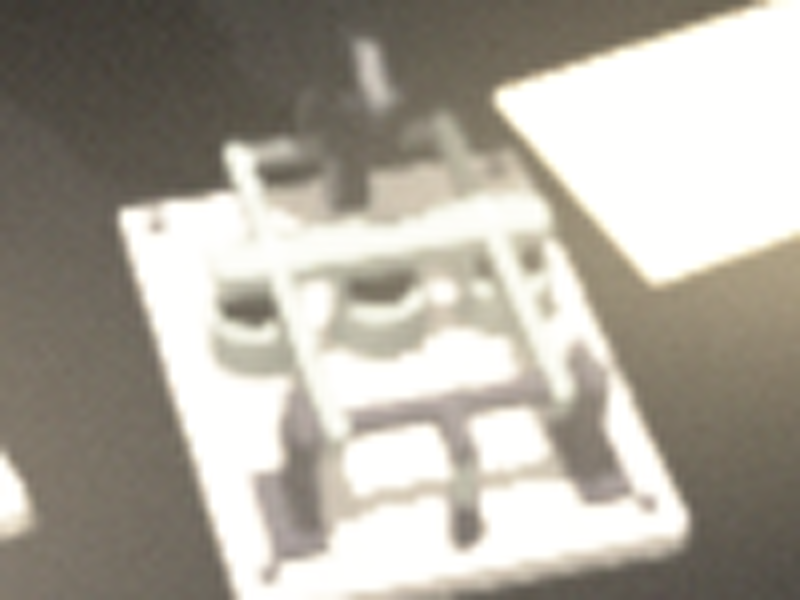

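drive_tool(series=[[0,0,0,0,0,0,45],[0,-10,0,0,0,0,45],[0,-40,0,0,0,0,45],[0,-80,0,0,0,0,45],[0,-100,0,0,0,0,45]])

```text
clock: 29.25
tcp_pos: [0.4481, 0.0349, 0.1091]
orientation: [-1.087, 1.383, -1.391]
contact_force: [1.4, -0.8, 0.0]
grip_width: 0.045
```

drive_tool(series=[[0,-30,-20,0,0,0,45],[0,-30,-20,0,0,0,45],[0,-30,-20,0,0,0,45],[0,-30,-20,0,0,0,45],[0,-30,-20,0,0,0,45]])

```text
clock: 29.75
tcp_pos: [0.4282, 0.0397, 0.1382]
orientation: [-1.088, 1.384, -1.39]
contact_force: [0.5, 1.3, -0.1]
grip_width: 0.0446
```

```bash
python3 - <<'E'
from h import *
f=cam("wrist","w38"); p,R,o=tool(); print(p)
for th in (0,.05,.1):
  bar=M1+(.1-.17*np.cos(th))*JX+[0,0,.066+.17*np.sin(th)]
  for y in (-.0435,0,.0435): print(th,proj(f,bar+JY*y))
s=cam("scene","s38",(210,140,100,75))
for th in (0,.05,.1):
  bar=M1+(.1-.17*np.cos(th))*JX+[0,0,.066+.17*np.sin(th)]
  for y in (-.0435,.0435): print((proj(s,bar+JY*y)-[210,140])*8)
E
```

```text
[0.42823894 0.03982183 0.13821597]
0 [274.66644253 238.62566891]
0 [275.88076619 188.72017186]
0 [277.20966214 134.10605623]
0.05 [275.61998858 242.8689836 ]
0.05 [276.91816175 191.53772498]
0.05 [278.3429965  135.19812197]
0.1 [277.1690061  247.37478312]
0.1 [278.58517487 194.53904604]
0.1 [280.14438478 136.36659728]
[243.2325021  160.42477356]
[431.48461189 131.25811943]
[243.10211887 146.06723772]
[432.2668336  116.94351304]
[243.18669955 132.20924726]
[433.31026383 103.11629208]
```

View pics/w38.png

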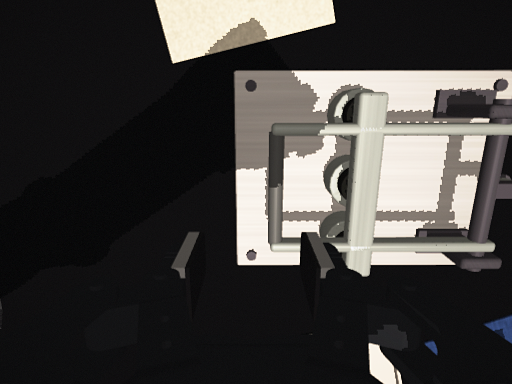

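View pics/s38.png

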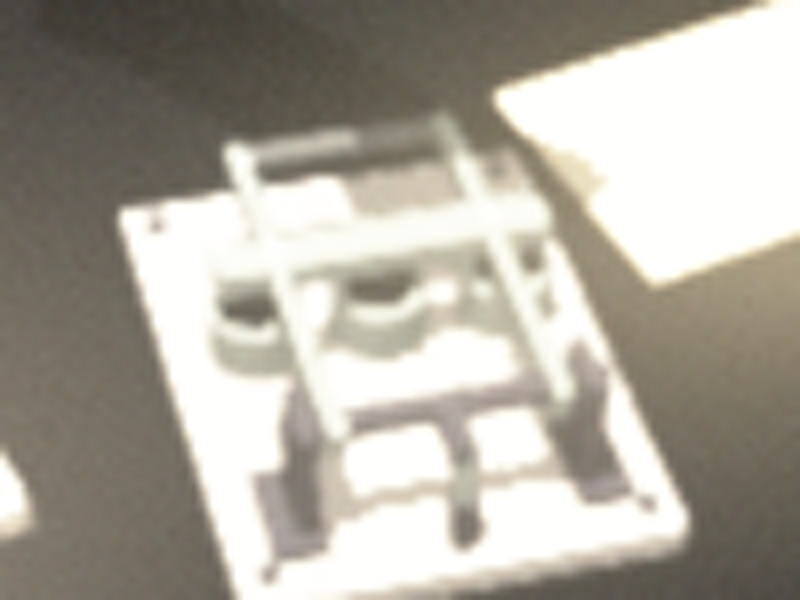

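The yoke is closed, with the bar at its predicted θ=0 place. It has pressed since t≈28, so I wait a little and then go back over the bar.

drive_tool(series=[[0,0,0,0,0,0,45],[0,0,0,0,0,0,45],[0,0,0,0,0,0,45],[0,0,0,0,0,0,45],[0,0,0,0,0,0,45]])

```text
clock: 30.35
tcp_pos: [0.4283, 0.0399, 0.1383]
orientation: [-1.088, 1.384, -1.39]
contact_force: [0.3, 0.3, 0.1]
grip_width: 0.0451
```

drive_tool(series=[[0,0,0,0,0,0,45],[0,0,0,0,0,0,45],[0,0,0,0,0,0,45],[0,0,0,0,0,0,45],[0,0,0,0,0,0,45]])

```text
clock: 30.85
tcp_pos: [0.4283, 0.0399, 0.1383]
orientation: [-1.088, 1.384, -1.39]
contact_force: [0.1, 0.7, 0.3]
grip_width: 0.045
```

```bash
python3 - <<'E'
from h import *
bar=M1-.07*JX+[0,0,.066]; delta(bar+[0,0,.04],YAW); delta(bar-[0,0,.06],YAW)
E
```

```text
tcp [0.4283 0.0399 0.1383] shift [ 0.3 32.3 17.9] turn [-0.01  0.27  0.28] t 30.85
tcp [0.4283 0.0399 0.1383] shift [ -0.2 132.3  17.9] turn [-0.01  0.27  0.28] t 30.85
```

drive_tool(series=[[0,15,9,0,0,0,45],[0,35,18,0,0,0,45],[0,70,18,0,0,0,45],[0,110,18,0,0,0,45],[0,132,18,0,0,0,45]])

```text
clock: 31.35
tcp_pos: [0.4442, 0.0347, 0.0039]
orientation: [-1.091, 1.386, -1.389]
contact_force: [-0.4, -0.4, 1.0]
grip_width: 0.0448
```

drive_tool(series=[[0,0,0,0,0,0,30],[0,0,0,0,0,0,15],[0,0,0,0,0,0,6],[0,0,0,0,0,0,6],[0,0,0,0,0,0,6]], squeeze=60)

```text
clock: 31.85
tcp_pos: [0.446, 0.0346, 0.0049]
orientation: [-1.087, 1.385, -1.39]
contact_force: [5.2, -0.7, -5.9]
grip_width: 0.0101
```

```bash
python3 - <<'E'
from h import *
f=cam("wrist","w39"); p,R,o=tool(); print(o["grip_width"],o["contact_force"]); 
x=(p-M1)@JX*1000; print("tcp jig x,y,z",x,(p-M1)@JY*1000,p[2]*1000)
E
```

```text
0.010342992693129308 [ 7.10279615 -0.9440941  -6.16729439]
tcp jig x,y,z -69.47904288019448 -0.4756201251414349 4.870032918040626
```

View pics/w39.png

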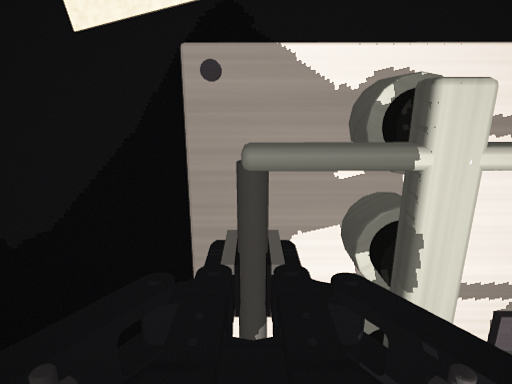

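drive_tool(series=[[0,-17,1,0,0,0,6],[0,-36,4,0,0,0,6],[0,-55,9,0,0,0,6],[0,-74,17,0,0,0,6],[0,-96,30,0,0,0,6]])

```text
clock: 32.4
tcp_pos: [0.4727, 0.028, 0.1007]
orientation: [-1.091, 1.387, -1.388]
contact_force: [6.6, -0.5, -18.3]
grip_width: 0.0101
```

```bash
python3 - <<'E'
from h import *
f=cam("wrist","w40"); p,R,o=tool(); print(o["grip_width"],o["contact_force"]); 
x=(p-M1)@JX*1000; print("tcp jig x,y,z",x,(p-M1)@JY*1000,p[2]*1000)
E
```

```text
0.010079157416434982 [-9.48816211  0.89669011  5.84131986]
tcp jig x,y,z -39.67184088238211 -0.355935222179837 103.8789202041645
```

View pics/w40.png

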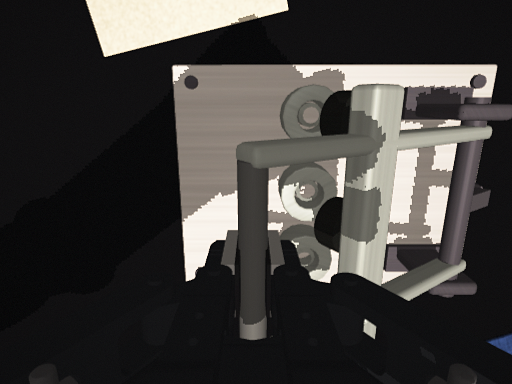

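drive_tool(series=[[0,-19,15,0,0,0,6],[0,-36,34,0,0,0,6],[0,-50,55,0,0,0,6],[0,-61,78,0,0,0,6],[0,-69,102,0,0,0,6]])

```text
clock: 32.95
tcp_pos: [0.5723, 0.0036, 0.1744]
orientation: [-1.093, 1.387, -1.39]
contact_force: [-1.3, 1.9, -4.7]
grip_width: 0.01
```

```bash
python3 - <<'E'
from h import *
p,R,o=tool(); print(o["grip_width"],o["contact_force"]); 
x=(p-M1)@JX*1000; print("tcp jig x,y,z",x,(p-M1)@JY*1000,p[2]*1000)
E
```

```text
0.009956954923826537 [-1.29251534  1.8649546  -4.65522505]
tcp jig x,y,z 60.54785491653665 0.515210308357543 174.3767111059456
```

drive_tool(series=[[0,-4,27,0,0,0,6],[0,-4,53,0,0,0,6],[0,0,78,0,0,0,6],[0,6,98,0,0,0,10],[0,6,99,0,0,0,25]])

```text
clock: 33.45
tcp_pos: [0.67, -0.021, 0.1677]
orientation: [-1.091, 1.387, -1.391]
contact_force: [-0.5, -0.1, 0.3]
grip_width: 0.0232
```

drive_tool(series=[[0,0,0,0,0,0,45],[0,0,0,0,0,0,45],[0,-20,0,0,0,0,45],[0,-60,0,0,0,0,45],[0,-95,0,0,0,0,60]])

```text
clock: 33.95
tcp_pos: [0.6694, -0.0199, 0.2642]
orientation: [-1.093, 1.387, -1.39]
contact_force: [-0.3, 0.1, -0.4]
grip_width: 0.058
```

```bash
python3 - <<'E'
from h import *
f=cam("wrist","w41"); p,R,o=tool(); print(o["grip_width"],o["contact_force"],p); 
H=M1+.1*JX+[0,0,.066]
bar=H+.17*(-np.cos(1.95)*JX+np.sin(1.95)*np.array([0,0,1])); print(proj(f,bar))
t=cam("top","t41",(150,90,260,195)); print((proj(t,bar)-[150,90])*3)
print([(proj(t,m+[0,0,.044])-[150,90])*3 for m in M])
E
```

```text
0.06027090916050985 [1.57675814 0.26671651 5.36847759] [ 0.67242564 -0.01897592  0.27143591]
[257.48283903 201.88885449]
[275.6220865  162.29973901]
[array([293.86573586, 405.78184735]), array([231.99219183, 389.19985102]), array([170.36096496, 372.68279524])]
```

View pics/w41.png

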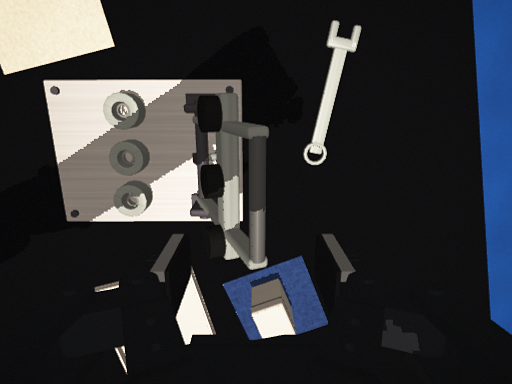

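View pics/t41.png

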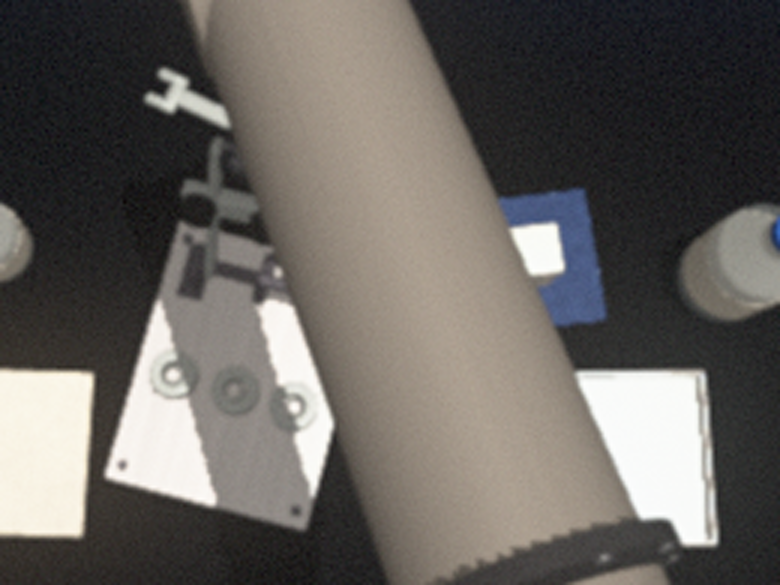

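```bash
python3 - <<'E'
from h import *
q=M[0].copy(); q[2]=.2; delta(q,YAW); q[2]=-.0105; delta(q,YAW)
E
```

```text
tcp [ 0.6725 -0.0189  0.2692] shift [  60.4   68.5 -163.8] turn [-0.32  0.2   0.28] t 34.05
tcp [ 0.6725 -0.0189  0.2692] shift [  59.3  279.  -164.9] turn [-0.32  0.2   0.28] t 34.05
```

drive_tool(series=[[10,0,-40,0,0,0,85],[25,0,-80,0,0,0,85],[40,15,-120,0,0,0,85],[55,40,-150,-0.3,0.2,0.3,85],[60,80,-165,-0.3,0.2,0.3,85]])

```text
clock: 34.55
tcp_pos: [0.4961, -0.0388, 0.1892]
orientation: [-1.08, 1.386, -1.394]
contact_force: [1.1, -1.2, -0.4]
grip_width: 0.0849
```

drive_tool(series=[[0,45,0,0,0,0,85],[0,85,0,0,0,0,85],[0,100,0,0,0,0,85],[0,100,0,0,0,0,85]])

```text
clock: 34.95
tcp_pos: [0.4945, -0.0389, 0.0878]
orientation: [-1.084, 1.389, -1.392]
contact_force: [-0.3, -0.7, 0.7]
grip_width: 0.0849
```

```bash
python3 - <<'E'
from h import *
f=cam("wrist","w42"); q=M[0].copy(); q[2]=-.0105; delta(q,YAW); print(proj(f,M[0]+[0,0,.044]))
E
```

```text
tcp [ 0.4962 -0.0387  0.0895] shift [ -1.4 100.    2.5] turn [-0.18 -0.04  0.11] t 35.0
[259.9455952  196.35995755]
```

View pics/w42.png

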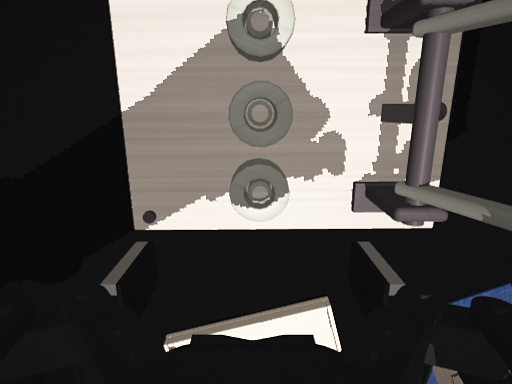

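drive_tool(series=[[-1,30,3,0,0,0,85],[-1,60,3,0,0,0,85],[-1,85,3,0,0,0,85],[-1,97,3,0,0,0,85],[-1,99,3,0,0,0,85]])

```text
clock: 35.5
tcp_pos: [0.5003, -0.0386, -0.0091]
orientation: [-1.081, 1.386, -1.393]
contact_force: [0.8, -0.7, 0.6]
grip_width: 0.0848
```

drive_tool(series=[[0,0,0,0,0,0,55],[0,0,0,0,0,0,40],[0,0,0,0,0,0,38],[0,0,0,0,0,0,38],[0,0,0,0,0,0,38]])

```text
clock: 36.0
tcp_pos: [0.501, -0.0387, -0.0075]
orientation: [-1.08, 1.385, -1.395]
contact_force: [-3.2, -0.6, 12.3]
grip_width: 0.0411
```

drive_tool(series=[[0,-15,0,0,0,0,38],[0,-35,0,0,0,0,38],[0,-55,0,0,0,0,38],[0,-60,0,0,0,0,38]])

```text
clock: 36.4
tcp_pos: [0.5024, -0.0384, 0.0552]
orientation: [-1.076, 1.382, -1.397]
contact_force: [-0.1, 0.0, -1.2]
grip_width: 0.041
```

```bash
python3 - <<'E'
from h import *
f=cam("wrist","w43"); print(tool()[2]["grip_width"]); delta([.458,-.355,.03],YAW)
E
```

```text
0.04131186264056084
tcp [ 0.5022 -0.0386  0.0548] shift [317.5  25.8  35. ] turn [-0.52 -0.08  0.12] t 36.45
```

View pics/w43.png

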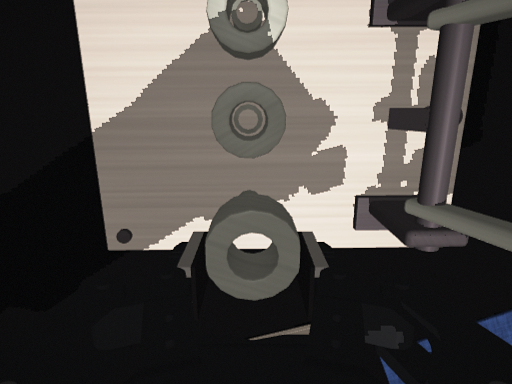

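drive_tool(series=[[48,0,5,0,0,0,38],[96,0,10,0,0,0,38],[144,0,16,0,0,0,38],[192,0,21,0,0,0,38],[240,5,26,0,0,0,38]])

```text
clock: 36.95
tcp_pos: [0.4676, -0.2796, 0.0505]
orientation: [-1.077, 1.382, -1.397]
contact_force: [0.6, -0.3, -1.1]
grip_width: 0.0411
```

drive_tool(series=[[45,5,5,0,0,0,38],[75,15,8,0,0,0,38],[75,20,8,0,0,0,38],[75,20,8,0,0,0,38]])

```text
clock: 37.35
tcp_pos: [0.4556, -0.3543, 0.0292]
orientation: [-1.076, 1.386, -1.396]
contact_force: [-0.3, 0.6, -1.6]
grip_width: 0.0413
```

```bash
python3 - <<'E'
from h import *
f=cam("wrist","w44"); print(tool()[2]["grip_width"]); delta([.458,-.355,-.0195],YAW)
E
```

```text
0.04112093064624368
tcp [ 0.4566 -0.3531  0.0299] shift [ 1.4 49.4  1.4] turn [-0.45 -0.05  0.05] t 37.4
```

View pics/w44.png

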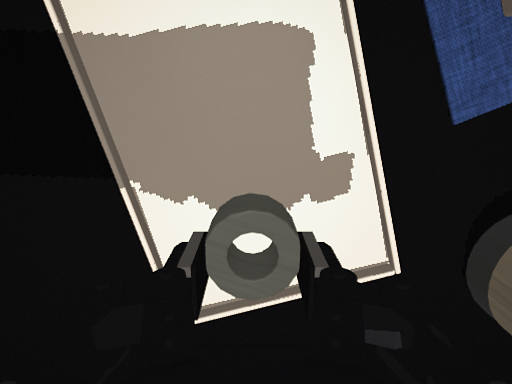

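drive_tool(series=[[0,15,1,-0.4,0,0,38],[0,30,1,-0.4,0,0,38],[0,42,1,-0.4,0,0,38],[0,47,1,-0.4,0,0,38],[0,49,1,-0.4,0,0,38]])

```text
clock: 37.9
tcp_pos: [0.457, -0.3522, -0.0195]
orientation: [-1.083, 1.391, -1.388]
contact_force: [-9.2, 4.6, 20.3]
grip_width: 0.0414
```

drive_tool(series=[[0,0,0,0,0,0,60],[0,0,0,0,0,0,85],[0,0,0,0,0,0,85],[0,-40,0,0,0,0,85],[-10,-85,0,0,0,0,85]])

```text
clock: 38.4
tcp_pos: [0.4579, -0.3433, 0.065]
orientation: [-1.083, 1.396, -1.387]
contact_force: [0.0, -0.4, 0.4]
grip_width: 0.085
```

```bash
python3 - <<'E'
from h import *
f=cam("wrist","w45"); q=M[1].copy(); q[2]=.07; delta(q,YAW); print(proj(f,(.458,-.355,.032)))
E
```

```text
tcp [ 0.464  -0.3425  0.0734] shift [-361.7    2.4  -40.1] turn [-0.33  0.05  0.13] t 38.45
[258.30538146 218.9565643 ]
```

View pics/w45.png

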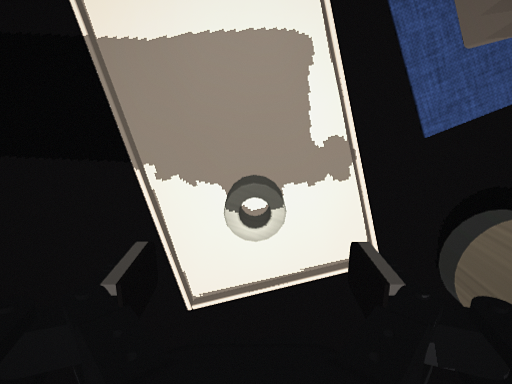

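drive_tool(series=[[-49,0,-6,0,0,0,85],[-98,0,-11,0,0,0,85],[-147,0,-17,0,0,0,85],[-196,0,-22,0,0,0,85],[-245,0,-28,-0.3,0,0,85]])

```text
clock: 38.95
tcp_pos: [0.4971, -0.0965, 0.073]
orientation: [-1.083, 1.387, -1.392]
contact_force: [1.8, -0.2, 0.3]
grip_width: 0.0851
```

drive_tool(series=[[-48,0,-5,0,0,0,85],[-90,0,-10,0,0,0,85],[-100,0,-11,0,0,0,85],[-100,0,-11,0,0,0,85]])

```text
clock: 39.35
tcp_pos: [0.5113, 0.0054, 0.0731]
orientation: [-1.084, 1.383, -1.389]
contact_force: [-0.9, 0.2, -0.8]
grip_width: 0.0849
```

```bash
python3 - <<'E'
from h import *
f=cam("wrist","w46"); q=M[1].copy(); q[2]=-.0105; delta(q,YAW); print(proj(f,M[1]+[0,0,.044]))
E
```

```text
tcp [0.511  0.003  0.0728] shift [-15.4  83.2  -1.4] turn [-0.13  0.09  0.16] t 39.4
[252.22511448 186.81387825]
```

View pics/w46.png

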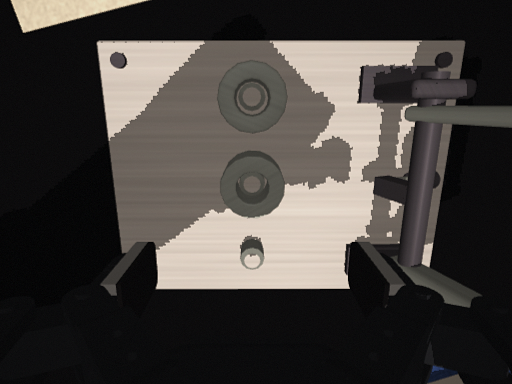

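drive_tool(series=[[-8,20,-1,0,0,0,85],[-15,45,-1,0,0,0,85],[-15,68,-1,0,0,0,85],[-15,80,-1,0,0,0,85],[-15,83,-1,0,0,0,85]])

```text
clock: 39.9
tcp_pos: [0.5128, 0.0153, -0.0116]
orientation: [-1.085, 1.389, -1.393]
contact_force: [-0.6, 0.8, 0.4]
grip_width: 0.0847
```

drive_tool(series=[[0,0,0,0,0,0,55],[0,0,0,0,0,0,40],[0,0,0,0,0,0,38],[0,0,0,0,0,0,38],[0,0,0,0,0,0,38]])

```text
clock: 40.4
tcp_pos: [0.5136, 0.015, -0.0102]
orientation: [-1.084, 1.387, -1.395]
contact_force: [-1.8, -1.2, 8.6]
grip_width: 0.0421
```

drive_tool(series=[[0,-15,0,0,0,0,38],[0,-35,0,0,0,0,38],[0,-55,0,0,0,0,38],[0,-60,0,0,0,0,38]])

```text
clock: 40.8
tcp_pos: [0.5153, 0.0156, 0.0526]
orientation: [-1.08, 1.384, -1.396]
contact_force: [0.8, -0.3, -1.8]
grip_width: 0.0422
```

```bash
python3 - <<'E'
from h import *
f=cam("wrist","w47"); print(tool()[2]["grip_width"]); delta([.458,-.285,.03],YAW)
E
```

```text
0.041740344986688285
tcp [0.5151 0.0154 0.0523] shift [305.1  23.6  18.6] turn [-0.34 -0.07  0.24] t 40.85
```

View pics/w47.png

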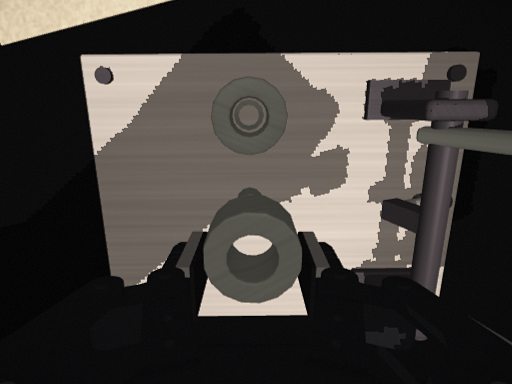

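drive_tool(series=[[49,0,3,0,0,0,38],[98,0,6,0,0,0,38],[147,0,9,0,0,0,38],[196,0,12,0,0,0,38],[240,5,15,-0.3,0,0,38]])

```text
clock: 41.35
tcp_pos: [0.4693, -0.2235, 0.0483]
orientation: [-1.084, 1.389, -1.395]
contact_force: [0.1, 0.5, -1.2]
grip_width: 0.042
```

drive_tool(series=[[40,5,3,0,0,0,38],[63,12,4,0,0,0,38],[63,15,4,0,0,0,38],[63,15,4,0,0,0,38]])

```text
clock: 41.75
tcp_pos: [0.4567, -0.2852, 0.0326]
orientation: [-1.084, 1.391, -1.394]
contact_force: [-0.6, 1.0, -2.1]
grip_width: 0.0419
```

```bash
python3 - <<'E'
from h import *
f=cam("wrist","w48"); print(tool()[2]["grip_width"]); delta([.458,-.285,-.021],YAW)
E
```

```text
0.041887532922457366
tcp [ 0.4575 -0.2843  0.0331] shift [ 0.3 54.1  0.7] turn [ 0.02 -0.08  0.22] t 41.8
```

View pics/w48.png

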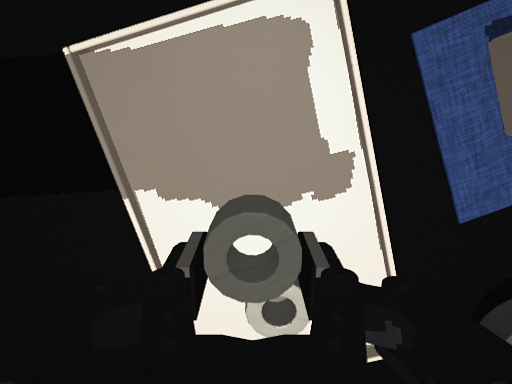

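drive_tool(series=[[0,15,1,0,0,0,38],[0,32,1,0,0,0,38],[0,46,1,0,0,0,38],[0,52,1,0,0,0,38],[0,54,1,0,0,0,38]])

```text
clock: 42.3
tcp_pos: [0.4571, -0.2836, -0.0221]
orientation: [-1.086, 1.392, -1.39]
contact_force: [-6.3, 3.4, 10.4]
grip_width: 0.0419
```

drive_tool(series=[[0,0,0,0,0,0,60],[0,0,0,0,0,0,85],[0,0,0,0,0,0,85],[0,-40,0,0,0,0,85],[-10,-85,0,0,0,0,85]])

```text
clock: 42.8
tcp_pos: [0.4585, -0.2745, 0.0629]
orientation: [-1.086, 1.396, -1.389]
contact_force: [-0.1, -1.0, -0.1]
grip_width: 0.0851
```

```bash
python3 - <<'E'
from h import *
f=cam("wrist","w49"); q=M[2].copy(); q[2]=.07; delta(q,YAW)
E
```

```text
tcp [ 0.4645 -0.2733  0.0708] shift [-352.5   -0.9  -23.8] turn [-0.27  0.03  0.25] t 42.85
```

View pics/w49.png

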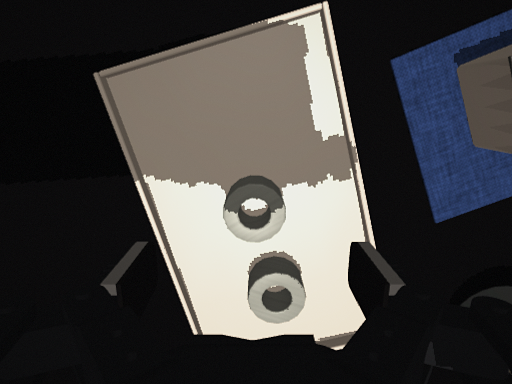

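Two lie flat in the tray, at (255,208) and (276,295). Now the third.

drive_tool(series=[[-49,-2,-3,0,0,0,85],[-98,-2,-7,0,0,0,85],[-147,-2,-10,0,0,0,85],[-196,-2,-13,0,0,0,85],[-245,-2,-17,-0.3,0,0.2,85]])

```text
clock: 43.35
tcp_pos: [0.5086, -0.0298, 0.0724]
orientation: [-1.082, 1.388, -1.391]
contact_force: [-0.4, -0.1, -0.5]
grip_width: 0.0847
```

drive_tool(series=[[-48,0,-3,0,0,0,85],[-85,0,-5,0,0,0,85],[-92,0,-6,0,0,0,85],[-92,0,-6,0,0,0,85]])

```text
clock: 43.75
tcp_pos: [0.5257, 0.0626, 0.0728]
orientation: [-1.082, 1.385, -1.388]
contact_force: [-0.3, -0.3, -0.7]
grip_width: 0.0851
```

```bash
python3 - <<'E'
from h import *
f=cam("wrist","w50"); q=M[2].copy(); q[2]=-.0105; delta(q,YAW); print(proj(f,M[2]+[0,0,.044]))
E
```

```text
tcp [0.5255 0.0605 0.0725] shift [-14.   83.   -1.3] turn [-0.11  0.05  0.08] t 43.8
[252.36382753 188.36985297]
```

View pics/w50.png

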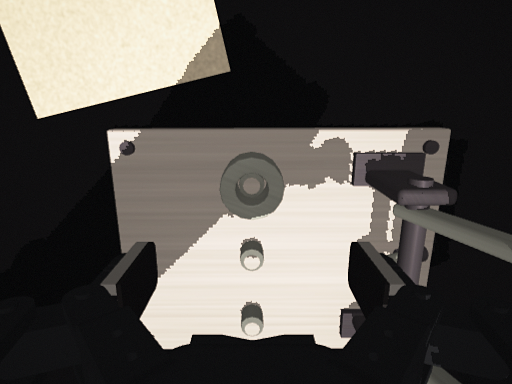

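drive_tool(series=[[-8,20,-1,0,0,0,85],[-14,45,-1,0,0,0,85],[-14,68,-1,0,0,0,85],[-14,80,-1,0,0,0,85],[-14,83,-1,0,0,0,85]])

```text
clock: 44.3
tcp_pos: [0.5271, 0.0719, -0.0118]
orientation: [-1.084, 1.389, -1.393]
contact_force: [-0.3, -0.7, 0.3]
grip_width: 0.0848
```

drive_tool(series=[[0,0,0,0,0,0,55],[0,0,0,0,0,0,40],[0,0,0,0,0,0,38],[0,0,0,0,0,0,38],[0,0,0,0,0,0,38]])

```text
clock: 44.8
tcp_pos: [0.5279, 0.0718, -0.0104]
orientation: [-1.082, 1.388, -1.394]
contact_force: [-1.7, -1.1, 5.7]
grip_width: 0.041
```

drive_tool(series=[[0,-15,0,0,0,0,38],[0,-35,0,0,0,0,38],[0,-55,0,0,0,0,38],[0,-60,0,0,0,0,38]])

```text
clock: 45.2
tcp_pos: [0.5296, 0.0726, 0.0526]
orientation: [-1.078, 1.385, -1.395]
contact_force: [0.0, -0.5, -1.8]
grip_width: 0.041
```

```bash
python3 - <<'E'
from h import *
f=cam("wrist","w51"); print(tool()[2]["grip_width"]); delta([.458,-.218,.035],YAW)
E
```

```text
0.04118874469846317
tcp [0.5294 0.0723 0.0521] shift [298.9  17.8   2.5] turn [-0.32 -0.11  0.12] t 45.25
```

View pics/w51.png

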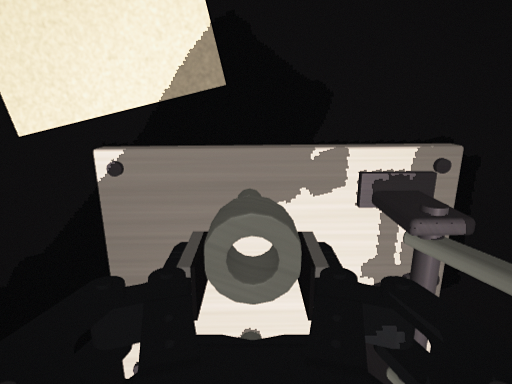

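drive_tool(series=[[49,-3,0,0,0,0,38],[98,-3,1,0,0,0,38],[147,-3,1,0,0,0,38],[196,-2,2,0,0,0,38],[240,4,2,-0.3,0,0,38]])

```text
clock: 45.75
tcp_pos: [0.471, -0.1633, 0.0487]
orientation: [-1.082, 1.39, -1.394]
contact_force: [1.2, -0.2, -2.1]
grip_width: 0.0417
```

drive_tool(series=[[38,5,0,0,0,0,38],[56,10,0,0,0,0,38],[56,12,0,0,0,0,38],[56,12,0,0,0,0,38]])

```text
clock: 46.15
tcp_pos: [0.4566, -0.2171, 0.0363]
orientation: [-1.082, 1.391, -1.393]
contact_force: [0.1, 0.9, -1.5]
grip_width: 0.0414
```

```bash
python3 - <<'E'
from h import *
f=cam("wrist","w52"); print(tool()[2]["grip_width"]); delta([.458,-.218,-.021],YAW)
E
```

```text
0.041260173448729884
tcp [ 0.4572 -0.2162  0.0366] shift [ 1.4 57.6  1.2] turn [-0.01 -0.09  0.11] t 46.2
```

View pics/w52.png

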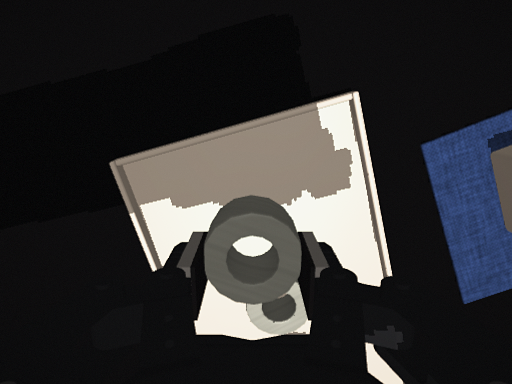

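drive_tool(series=[[0,15,1,0,0,0,38],[0,32,1,0,0,0,38],[0,47,1,0,0,0,38],[0,55,1,0,0,0,38],[0,58,1,0,0,0,38]])

```text
clock: 46.7
tcp_pos: [0.4576, -0.2156, -0.0225]
orientation: [-1.084, 1.391, -1.39]
contact_force: [-9.2, 4.2, 26.3]
grip_width: 0.0413
```

drive_tool(series=[[0,0,0,0,0,0,60],[0,0,0,0,0,0,85],[0,0,0,0,0,0,85],[0,-40,0,0,0,0,85],[-5,-85,0,0,0,0,85]])

```text
clock: 47.2
tcp_pos: [0.4577, -0.2108, 0.0626]
orientation: [-1.085, 1.394, -1.388]
contact_force: [0.7, -1.5, 0.9]
grip_width: 0.085
```

drive_tool(series=[[-15,-45,0,0,0,0,85],[-40,-90,0,0,0,0,85],[-80,-120,0,0,0,0,85],[-120,-130,0,0,0,0,85],[-150,-130,0,0,0,0,85]])

```text
clock: 47.7
tcp_pos: [0.4974, -0.063, 0.1957]
orientation: [-1.081, 1.388, -1.39]
contact_force: [0.5, 0.4, -0.6]
grip_width: 0.0846
```

```bash
python3 - <<'E'
from h import *
t=cam("top","t53",(150,90,260,195)); s=cam("scene","s53"); f=cam("wrist","w53"); print(tool()[0])
H=M1+.1*JX+[0,0,.066]
bar=H+.17*(-np.cos(1.95)*JX+np.sin(1.95)*np.array([0,0,1]));print((proj(t,bar)-[150,90])*3, proj(f,bar))
E
```

```text
[ 0.495874   -0.06331853  0.19343755]
[275.6220865  162.29973901] [622.98402993  72.01975137]
```

View pics/t53.png

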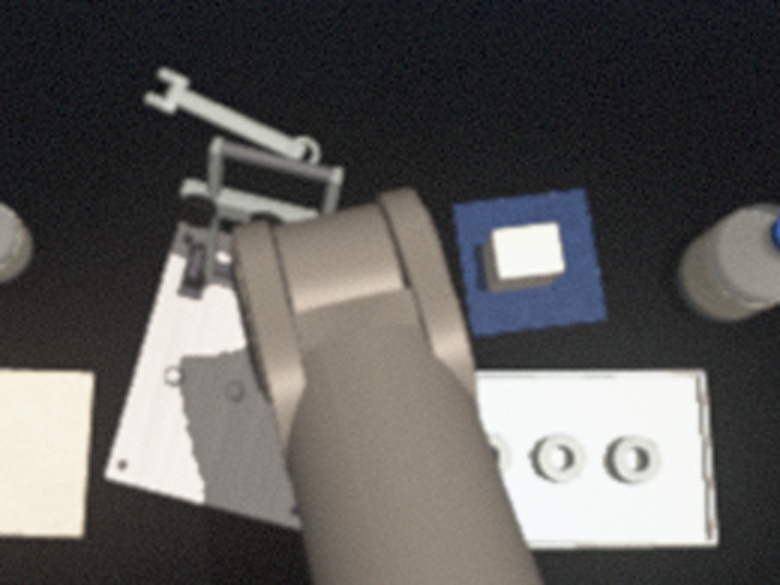

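View pics/s53.png

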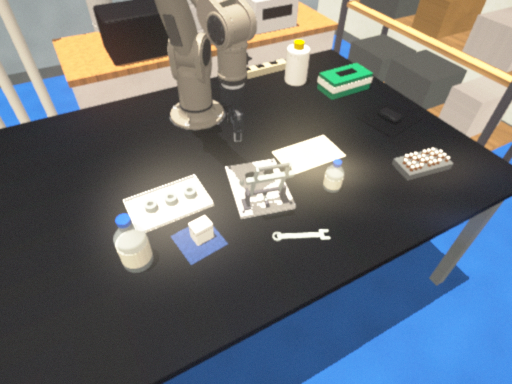

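View pics/w53.png

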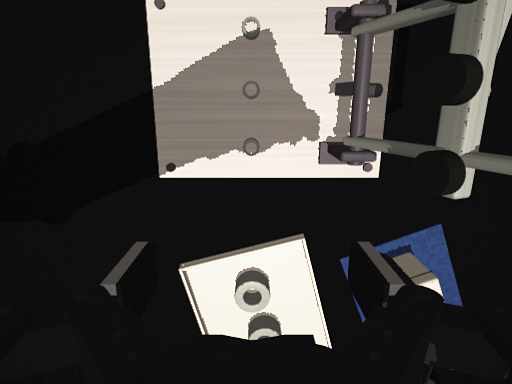

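drive_tool(series=[[0,0,0,0,0,0,85],[0,0,0,0,0,0,85],[0,0,0,0,0,0,85]])

```text
clock: 48.15
tcp_pos: [0.4956, -0.0645, 0.1932]
orientation: [-1.085, 1.391, -1.387]
contact_force: [-0.2, -1.3, -0.1]
grip_width: 0.0847
```

```bash
python3 - <<'E'
from h import *
s=cam("scene","s54",(110,160,130,95)); print(tool()[2]["contact_force"])
E
```

```text
[ 0.10292368 -0.45544876 -1.2517135 ]
```

View pics/s54.png

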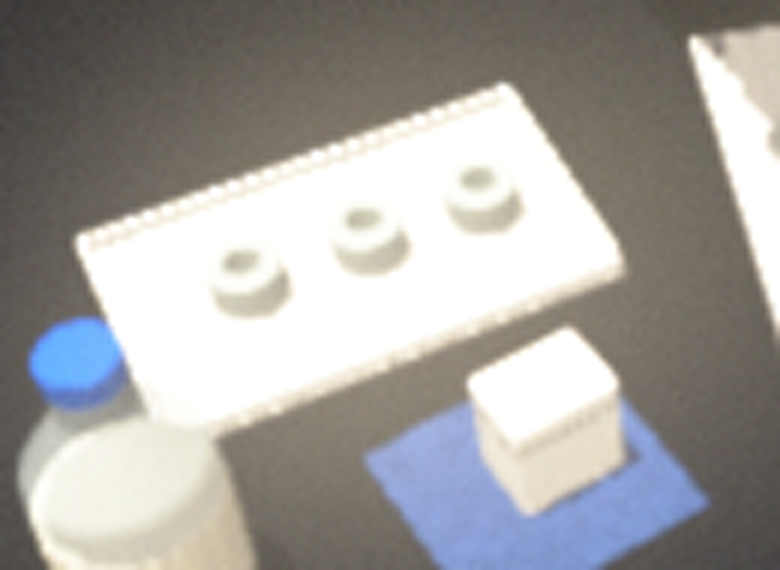

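```bash
python3 - <<'E'
from h import *
t=cam("top"); print(ray(t,325.8,173.3,.069))
r.hand_in()
E
```

```text
[ 0.64136417 -0.24815074  0.069     ]
the job is handed in; nothing more can be done
```

I handed the job in at about t = 48 s. All steps went through in order, and the hand-in gives no verdict.

**What was done**
- The carton went onto the mat, then all three collars went onto their own mandrels.
- I swung the yoke shut and held it closed for about 3.5 s, from roughly t = 28.2 to 31.9 s.
- I gripped the bar, swung the yoke back to its open stop, and laid the collars flat in the tray.

**Last checks**
- **Collars:** the last pictures show three collars flat in the tray. Release positions put them about -60, +8 and +76 mm along its long axis.
- **Carton:** it stands about 14 mm from the mat's centre, within the 50 mm allowed.
- **Clamp:** just after I released it, the bar was at its predicted open position to about 2 px. The last top view shows the yoke still open.
- **Bystanders:** the bottles and the wrench look unmoved in the pictures, but I did not measure them.
- **Robot:** the gripper is clear of everything.

**What failed or disagreed**
- **Fingertips:** they sit about 40 mm short of the reported tool point, as both the wrist and scene cameras showed. My first collar grasp closed above the collar because of this. I then allowed for the offset.
- **Grip reading:** the reported opening reads about 2–3 mm small on the carton and collars.
- **Tray contact:** the wrist read up to about 27 N as a collar touched the tray floor.
- **Disturbances:** I did not notice any knock or grip slackening.

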